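Gauge the specimen sleeves and tip out the scrap barrow

TASK

Take the metal sleeves one at a time: try each on the brass gauge pin without forcing it, and before touching the next stand it upright in the white tray if it slid right down to the disc, or put it in the blue barrow hopper if it jammed on the pin's nose. When every sleeve is sorted, lift the barrow's orange handle so the jammed sleeves tip forward over the wheel into the red bin, then lower the hopper gently back down onto its legs without letting it drop. Leave the other things on the bench alone.

Things in the scene. Friction and masses are not known exactly. Their poses are not given: they have to be found in the camera images.
- gauge: fixed go gauge: dark steel disc 84 mm diameter, 12 mm thick, with an upright brass pin in its centre; origin at the centre of the underside on the table; all sleeves are tried on its pin
- gauge_base (a point): top face of the gauge's disc on the pin's axis (12 mm above the table). The pin is 29 mm in diameter for 40 mm above this point, then narrows in a cone to a blunt 12 mm tip 56 mm above this point. A 32 mm bore goes down till the sleeve's underside is on the disc (sleeve centre 30 mm above this point); a 26 mm bore stops on the cone with the sleeve centre about 73 mm above this point
- tray_floor (a point): centre of the inner floor of the fixed low white pass tray, 110 x 200 mm inside (local x by y), walls 5 mm thick, 28 mm high outside, floor 5 mm above the table; sleeves that pass stand in it
- hopper (a joint): tilt of the blue barrow hopper about its wheel axle, rad: 0 = down on its legs, grows as the handle is lifted, stop at 1.25. Unloaded it falls back by its own weight if let go when tilted less than about 0.9 rad and stays tipped beyond that; the handle needs about 4 N of lift unloaded, about 6 N with three sleeves
- axle (a point): centre of the barrow's wheel axle, 90 mm above the table; the barrow's wheel stands on a fixed yellow step. Local x points forward from handle to bin, y to the left along the axle, z up; fixed. The fixed red scrap bin stands on the table right in front of the wheel in line with the barrow, its centre 175 mm ahead of the axle; inside 178 mm (local x) by 238 mm (local y), near wall 55 mm, side walls 100 mm, far wall 120 mm high, floor 6 mm thick
- handle (a point): middle of the orange round handle bar of the hopper, 16 mm diameter, free length 110 mm along local y (the axle direction). With the hopper down it is 205 mm behind the axle and 70 mm above it (160 mm above the table), 85 mm clear behind the hopper's back wall; it swings with the hopper in a circle about the axle, rising up and forward
- hopper_floor (a point): centre of the hopper's inner floor, 151 mm above the table when down; inside 144 mm (local x) by 204 mm (local y), walls 6 mm thick and 44 mm high above the floor at the back and sides, front (local +x, bin side) open. Swings with the hopper; sleeves that jam go in here
- puck1: bystander: black specimen puck, 32 mm diameter, 18 mm high; origin under its centre; leave alone
- puck2: bystander: green specimen puck, 32 mm diameter, 18 mm high; origin under its centre; leave alone
- etchant: bystander: amber bottle, 60 mm diameter, 150 mm high; origin under its centre; leave alone
- beaker: bystander: white cup, 72 mm diameter, 85 mm high; origin under its centre; leave alone
- mid_A (a point): Sleeve A: turned aluminium sleeve (plain tube) 54 mm outside diameter, 60 mm high, 0.24 kg, standing on end at the start; bore either 32 mm (slides down the gauge pin) or 26 mm (jams on its nose) - all look alike from outside and which is which is not told; may be absent. Site at its centre, half-way up (30 mm), z along its bore
- sleeve_A: the same sleeve A; origin at the centre of one end face
- mid_B (a point): Sleeve B: turned aluminium sleeve (plain tube) 54 mm outside diameter, 60 mm high, 0.24 kg, standing on end at the start; bore either 32 mm (slides down the gauge pin) or 26 mm (jams on its nose) - all look alike from outside and which is which is not told; may be absent. Site at its centre, half-way up (30 mm), z along its bore
- sleeve_B: the same sleeve B; origin at the centre of one end face
- mid_C (a point): Sleeve C: turned aluminium sleeve (plain tube) 54 mm outside diameter, 60 mm high, 0.24 kg, standing on end at the start; bore either 32 mm (slides down the gauge pin) or 26 mm (jams on its nose) - all look alike from outside and which is which is not told; may be absent. Site at its centre, half-way up (30 mm), z along its bore
- sleeve_C: the same sleeve C; origin at the centre of one end face
- mid_D (a point): Sleeve D: turned aluminium sleeve (plain tube) 54 mm outside diameter, 60 mm high, 0.24 kg, standing on end at the start; bore either 32 mm (slides down the gauge pin) or 26 mm (jams on its nose) - all look alike from outside and which is which is not told; may be absent. Site at its centre, half-way up (30 mm), z along its bore
- sleeve_D: the same sleeve D; origin at the centre of one end face
- mid_E (a point): Sleeve E: turned aluminium sleeve (plain tube) 54 mm outside diameter, 60 mm high, 0.24 kg, standing on end at the start; bore either 32 mm (slides down the gauge pin) or 26 mm (jams on its nose) - all look alike from outside and which is which is not told; may be absent. Site at its centre, half-way up (30 mm), z along its bore
- sleeve_E: the same sleeve E; origin at the centre of one end face
Mind the look-alikes: they are no part of the job. What is shaped like the sleeve_D but green or pink is not meant.

How it is judged:
By the outcome, as a careful person would: the job done as asked, in the order asked, and still so for the second after the job is handed in, with the robot touching nothing.
Of sleeve_B, sleeve_C, sleeve_E only 2 to 3 are there at a start; the rules pass over those that are not, and their reading is None.
Of sleeve_A, sleeve_D only 1 to 2 are there at a start; the rules pass over those that are not, and their reading is None.
At some moment in a run one of sleeve_A, sleeve_B, sleeve_C, sleeve_D, sleeve_E may be knocked a few centimetres aside while the robot is not near it.
It also fails if it takes over 210 s, if anything falls off the work surface, if the arm or the gripper's body presses on something with over 40 N, if the wrist force passes 120 N, or if a joint passes its speed limit or range.

ROBOT

A 6-joint arm with a two-finger parallel gripper is mounted at the origin on the work surface. World frame = base frame: x ahead of the robot, y to its left, z up, the work surface at z = 0. Lengths are in m, angles in rad, forces in N, time in s.
With the tool pointing down it reaches from about 0.3 to 0.85 m from the base axis. Payload 5.4 kg.
Tool frame: the origin (TCP) lies at the very end of the fingers, on their centre line; the grasp point (between the pads) lies 19 mm behind it; z points along the fingers, y is the direction in which the jaws open and shut (so a half turn about z gives the same grasp; the last joint's range is limited). The gripper opens to 85 mm and grips with 20 to 120 N. Pads are 22 mm wide; open, the fingers measure 114 mm over their backs; the gripper's body (76 mm by 85 mm) begins 54 mm behind the grasp point. The pads swing forward as they close: fully open they stand 13 mm farther back than shut.
Start: joints at [0.894, 0.158, 1.597, -0, 1.386, -0.21], TCP at [0.259, 0.513, 0.231] pointing down, gripper open.
Joint ranges: [-2.91, 2.91], [-0.94, 2.29], [0.18, 2.7], [-1.29, 4.43], [0.17, 2.64], [-3, 3]. Speed limits (rad/s): [2.57, 2.57, 3.14, 3.14, 3.14, 3.14].

INTERFACE

Orientations are given as a unit quaternion [w, x, y, z].
In Python, from station import bot gives the robot as it stands. The module is installed in compiled form; this text tells all that it offers.
- The arm moves only by the tool move_arm, never from a script. Its argument "deltas" is a list of rows, each a list of 7 numbers: the turn, a rotation vector about the tool's x, y, z normalised to -1 to 1, where 1 is 180 degrees, then the shift along the tool's x, y, z normalised to -1 to 1, where 1 is 100 mm, then the opening, from 0 (shut) to 1 (fully open). A call has 1 to 20 rows; each row is the pose to reach, as a shift and turn from the pose commanded when the call began, along the tool's axes at that moment, turning the shorter way round; what a row does not reach only later rows make up. A row lasts 1/8 s, in which the tool goes at most 62.5 mm and 10.7 degrees, less where a joint would pass 70% of its speed; a pose out of reach is approached as far as the arm can. A call with a number of a shift or a turn outside -1 to 1 is refused whole. A call with a gripper value outside its range is refused whole. The fingers move at their own pace and stop on an object; "newtons" is the grip in N (left out, the last holds). Time passes only in rows, so rows that repeat a pose let the fingers close. It gives the time, the measured TCP pose, the force and the opening at its end, in the units of the state.
- bot.state(): the state, without advancing time (a new reading comes with each control period).
- bot.capture(name): name is "side" or "top" or "wrist"; returns (picture, depth): 420x560x3 uint8, red, green, blue; 420x560 float32, m along the optical axis (not along the pixel's ray), 0 where there is no reading.
- bot.get_calibration(name): a dict with "fx", "fy", "cx", "cy" (pixels), "distortion" ([k1, k2, p1, p2, k3] as OpenCV has them; the pictures are not rectified), "R" (3x3) and "t" (3): a world point X has camera coordinates R X + t. Camera axes: x right, y down, z forward; pixel columns grow to the right and rows downward; lengths in m; the calibration is good to about 2 mm. A picture is of the moment at which its call begins: read the wrist's pose just before it. get_calibration takes no time and is no camera call; for the wrist camera it gives the pose at the moment of the call.
- bot.finish_job(): hands the job in, once; it reports no verdict.
The state is a dict: "t": time; "joints": joint angles; "qd": joint speeds; "joint_torque": joint torques, N m; "eef_pos": TCP position; "orientation": TCP orientation; "force": force on the tool from outside, world axes, zero at the start; "torque": the same for the moment, N m; "gripper_width": opening from 0.0 (shut) to 1.0 (fully open).
Only numpy, scipy, OpenCV 4.12 (cv2) and the standard library are available. Lean on these libraries where they do the work, as an engineer would, in place of code of your own. Each camera call takes 0.05 s, during which the arm holds its last target. There are 200 camera calls.

## Working session

There is one attempt and no reset: what is moved stays moved. The work goes in short steps, Python scripts to look and compute and a tool call to move; the robot and the scene stay as the last step left them, time stands still between calls to the robot, and variables do not carry over. Pictures are saved under pics/ and viewed, about 12 in all and at most 16, crops included, and the job is handed in when it is done.

Besides the shell and the picture viewer there is one more tool, called as a command line: name --pt "numbers of a row" for each row, then --argument value for the rest. move_arm: Moves the arm, as the interface text tells. Scaled input: -1 to 1 covers 100 mm each way for a shift and 180 degrees each way for a turn. Its arguments: {"type":"object","properties":{"deltas":{"type":"array","items":{"type":"array","items":{"type":"number"}}},"newtons":{"type":"number"}},"required":["deltas"]}

```bash
mkdir -p pics; cat > h.py <<'E'
import numpy as np, cv2
from station import bot
def cap(n,save=None):
    K=bot.get_calibration(n); im,d=bot.capture(n)
    if save: cv2.imwrite('pics/'+save+'.png',im[:,:,::-1])
    return im,d,K
def cloud(d,K):
    h,w=d.shape; u,v=np.meshgrid(np.arange(w),np.arange(h))
    M=np.array([[K['fx'],0,K['cx']],[0,K['fy'],K['cy']],[0,0,1.]])
    p=cv2.undistortPoints(np.stack([u,v],-1).reshape(-1,1,2).astype(np.float64),M,np.array(K['distortion'])).reshape(h,w,2)
    c=np.dstack([p*d[...,None],d]); R=np.array(K['R']);t=np.array(K['t'])
    X=(c-t)@R; X[d==0]=np.nan
    return X
E
python3 - <<'E'
from h import *
s=bot.state(); print({k:np.round(v,3) for k,v in s.items()})
for n in('side','top'):
    im,d,K=cap(n,n+'0'); X=cloud(d,K); np.save(n+'0.npy',X)
    print(n,K['fx'],np.round(-np.array(K['R']).T@K['t'],3),np.round(K['R'],2).tolist(),(d==0).mean())
E
```

```text
{'t': np.float64(0.0), 'joints': array([ 0.894,  0.159,  1.598, -0.   ,  1.386, -0.21 ]), 'qd': array([ 0.001,  0.   , -0.001,  0.001, -0.001, -0.001]), 'joint_torque': array([-0.0000e+00, -3.9600e+01, -3.3143e+01, -0.0000e+00,  8.0000e-03,
        0.0000e+00]), 'eef_pos': array([0.258, 0.513, 0.23 ]), 'orientation': array([-0.   ,  0.231,  0.973, -0.001]), 'force': array([ 0.264, -0.145, -0.383]), 'torque': array([ 0.002, -0.063,  0.028]), 'gripper_width': np.float64(1.002)}
side 530.0492028096808 [ 0.133 -1.055  0.705] [[0.92, -0.4, -0.02], [-0.21, -0.44, -0.87], [0.34, 0.8, -0.49]] 0.003924319727891156
top 480.131902847516 [ 0.44  -0.106  1.352] [[0.02, -1.0, -0.0], [-1.0, -0.02, -0.07], [0.07, 0.0, -1.0]] 0.0038435374149659862
```

View pics/top0.png

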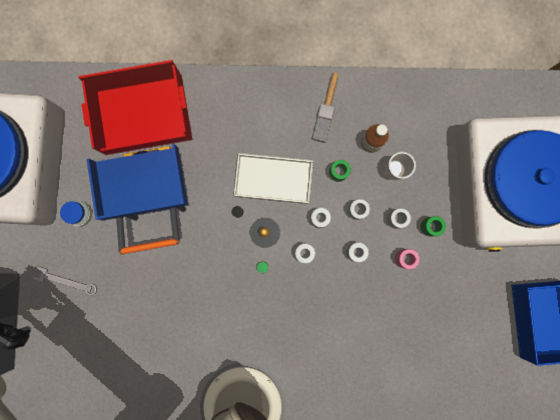

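View pics/side0.png

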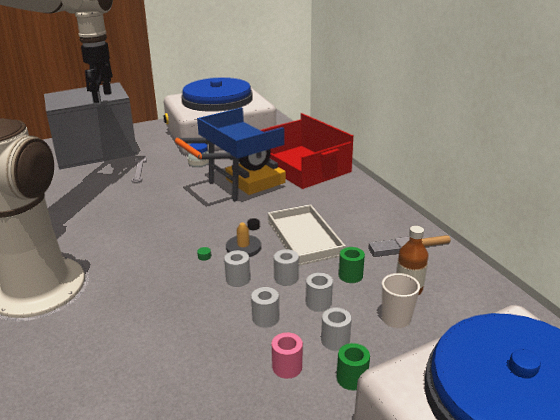

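The top view shows five grey sleeves at about (320,217), (360,209), (400,217), (305,253) and (358,252). The gauge is at (265,232), the tray at (273,178), the hopper at (137,182), the handle at (148,245) and the bin at (135,107). The green and pink tubes are look-alikes.

```bash
python3 - <<'E'
from h import *
im=cv2.imread('pics/top0.png'); X=np.load('top0.npy'); hsv=cv2.cvtColor(im,cv2.COLOR_BGR2HSV)
z=X[...,2]
def ring(u,v,lo,hi,r=22):
    w=np.zeros(z.shape,bool); w[v-r:v+r,u-r:u+r]=1
    m=w&(z>lo)&(z<hi); P=X[m]; 
    (c,rad)=cv2.minEnclosingCircle(P[:,:2].astype(np.float32)); print((u,v),'n',m.sum(),'med',np.round(np.median(P,0),4),'circ',np.round(c,4),round(rad,4))
print('sleeves')
for u,v in[(320,217),(360,209),(400,217),(305,253),(358,252)]: ring(u,v,.052,.068)
print('lookalikes'); 
for u,v in[(340,170),(434,226),(409,259)]: ring(u,v,.052,.068)
print('disc');ring(265,232,.006,.02,24)
print('pin');ring(265,232,.045,.08,12)
print('pucks');ring(237,212,.012,.025,8);ring(262,267,.012,.025,8)
print('bottle');ring(377,135,.1,.17);print('cup');ring(401,166,.07,.1)
def rect(name,m):
    m=cv2.morphologyEx(m.astype(np.uint8),cv2.MORPH_OPEN,np.ones((2,2)))
    P=X[m>0]; P=P[~np.isnan(P[:,0])]; c,s,a=cv2.minAreaRect(P[:,:2].astype(np.float32)); print(name,len(P),np.round(c,4),np.round(s,4),round(a,2),'z',np.round(np.percentile(P[:,2],[5,50,95]),4))
def win(u0,u1,v0,v1):
    w=np.zeros(z.shape,bool); w[v0:v1,u0:u1]=1; return w
H,S,V=hsv[...,0],hsv[...,1],hsv[...,2]
w=win(225,325,145,210)
rect('trayfloor',w&(z>0)&(z<.011)&(V>190)&(S<60)); rect('traywall',w&(z>.020)&(z<.035)&(V>150))
w=win(105,190,225,260); rect('handle',w&(H<14)&(S>150)&(z>.14)&(V>90))
w=win(80,195,140,225); b=w&(H>100)&(H<125)&(S>120)
rect('hopfloor',b&(z>.143)&(z<.158)); rect('hopall',b&(z>.14)&(z<.21)); rect('hoprim',b&(z>.188)&(z<.2))
w=win(70,200,55,160); r=w&((H<6)|(H>174))&(S>150); rect('binall',r&(z<.13)); rect('binfloor',r&(z<.012))
E
```

```text
sleeves
(320, 217) n 238 med [ 0.515  -0.2002  0.0588] circ [ 0.5156 -0.2006] 0.0268
(360, 209) n 204 med [ 0.54   -0.3063  0.0587] circ [ 0.5405 -0.3054] 0.027
(400, 217) n 207 med [ 0.517  -0.4154  0.058 ] circ [ 0.5184 -0.4152] 0.0277
(305, 253) n 242 med [ 0.4187 -0.1584  0.0591] circ [ 0.4186 -0.1594] 0.0268
(358, 252) n 244 med [ 0.4236 -0.3027  0.0587] circ [ 0.4233 -0.3024] 0.0269
lookalikes
(340, 170) n 211 med [ 0.6472 -0.253   0.0584] circ [ 0.6475 -0.2527] 0.0271
(434, 226) n 211 med [ 0.4973 -0.5109  0.0577] circ [ 0.4974 -0.5104] 0.0274
(409, 259) n 213 med [ 0.4079 -0.4382  0.0577] circ [ 0.4076 -0.4384] 0.0272
disc
(265, 232) n 609 med [ 0.4743 -0.0482  0.0117] circ [ 0.4814 -0.0406] 0.0807
pin
(265, 232) n 90 med [ 0.4733 -0.0495  0.0604] circ [ 0.4738 -0.0483] 0.0143
pucks
(237, 212) n 96 med [0.5303 0.0287 0.0175] circ [0.5302 0.0298] 0.016
(262, 267) n 96 med [ 0.3777 -0.0441  0.0174] circ [ 0.3777 -0.044 ] 0.0157
bottle
(377, 135) n 268 med [ 0.7299 -0.3412  0.1156] circ [ 0.7338 -0.344 ] 0.0255
cup
(401, 166) n 199 med [ 0.6636 -0.415   0.0815] circ [ 0.6721 -0.3956] 0.0586
trayfloor 2324 [ 0.6228 -0.0711] [0.1961 0.1108] 85.53 z [-0.0005  0.0041  0.0096]
traywall 274 [ 0.6237 -0.0733] [0.2106 0.118 ] 85.29 z [-0.0014  0.0216  0.0303]
handle 342 [0.426  0.2523] [0.0133 0.1931] 11.19 z [-0.0005  0.1663  0.1706]
hopfloor 4189 [0.589  0.2612] [0.144  0.2083] 11.11 z [0.1468 0.1507 0.1555]
hopall 5231 [0.5873 0.2598] [0.1482 0.2151] 11.29 z [0.1469 0.1514 0.1943]
hoprim 580 [0.5872 0.2599] [0.1482 0.2149] 11.33 z [0.1722 0.1921 0.1974]
binall 8040 [0.9785 0.3533] [0.5545 0.3019] 11.3 z [0.0015 0.0089 0.1022]
binfloor 4412 [0.8021 0.3029] [0.1829 0.2409] 11.05 z [0.0009 0.0056 0.0113]
```

move_arm --pt "0 0 0.1 -0.4 -0.4 0 1" --pt "0 0 0.2 -1 -1 0 1" --pt "0 0 0.352 -1 -1 0 1" --pt "0 0 0.352 -1 -1 0 1" --pt "0 0 0.352 -1 -1 0 1" --pt "0 0 0.352 -1 -1 0 1" --pt "0 0 0.352 -1 -1 0 1"

```text
t: 0.98
eef_pos: [0.3029, 0.379, 0.2309]
orientation: [-0.0, 0.707, 0.707, -0.0]
force: [-0.6, -0.3, 0.8]
gripper_width: 1.004
```

move_arm --pt "0 0 0 -0.5 0.1 0 1" --pt "0 0 0 -1 0.2 0 1" --pt "0 0 0 -1 0.2 0 1"

```text
t: 1.35
eef_pos: [0.3233, 0.277, 0.2311]
orientation: [0.0, 0.708, 0.706, -0.0]
force: [0.0, -0.2, -0.2]
gripper_width: 0.994
```

move_arm --pt "0 0 0 -0.5 0.1 0 1" --pt "0 0 0 -1 0.2 0 1" --pt "0 0 0 -1 0.2 0 1"

```text
t: 1.72
eef_pos: [0.3434, 0.1774, 0.2314]
orientation: [0.0, 0.709, 0.706, 0.0]
force: [0.0, 1.3, -0.4]
gripper_width: 0.999
```

move_arm --pt "0 0 0 -0.5 0.1 0 1" --pt "0 0 0 -1 0.2 0 1" --pt "0 0 0 -1 0.2 0 1"

```text
t: 2.1
eef_pos: [0.3632, 0.0778, 0.2314]
orientation: [0.0, 0.709, 0.706, 0.0]
force: [0.9, 0.3, 0.2]
gripper_width: 0.996
```

move_arm --pt "0 0 0 -0.5 0.1 0 1" --pt "0 0 0 -1 0.2 0 1" --pt "0 0 0 -1 0.2 0 1" --pt "0 0 0 -1 0.2 0 1"

```text
t: 2.6
eef_pos: [0.3824, -0.0192, 0.2311]
orientation: [-0.001, 0.707, 0.707, 0.0]
force: [-0.1, 0.1, 0.3]
gripper_width: 0.999
```

```bash
python3 - <<'E'
from h import *
im,d,K=cap('wrist','w1'); X=cloud(d,K); np.save('w1.npy',X)
print(K['fx'],np.round(-np.array(K['R']).T@K['t'],3),np.round(K['R'],2).tolist(), bot.state()['eef_pos'])
hsv=cv2.cvtColor(im,cv2.COLOR_RGB2HSV)
z=X[...,2]
m=(z>.045)&(z<.075)&(X[...,1]<.05)
n,l,st,c=cv2.connectedComponentsWithStats(m.astype(np.uint8))
for i in range(1,n):
    if st[i,4]>150:
        P=X[l==i]; cc,r=cv2.minEnclosingCircle(P[:,:2].astype(np.float32)); print(np.round(c[i]),st[i,4],np.round(cc,4),round(r,4),np.round(np.median(P,0),4))
E
```

```text
366.3789756202097 [0.383 0.06  0.373] [[1.0, 0.0, 0.0], [0.0, -0.95, 0.31], [0.0, -0.31, -0.95]] [ 0.3823505  -0.01908487  0.23114014]
[377. 219.] 737 [ 0.4759 -0.0535] 0.0147 [ 0.4725 -0.0488  0.059 ]
[314. 321.] 1915 [ 0.4209 -0.1636] 0.0275 [ 0.4203 -0.158   0.0592]
[387. 358.] 493 [ 0.5061 -0.2098] 0.024 [ 0.4986 -0.2075  0.0594]
```

View pics/w1.png

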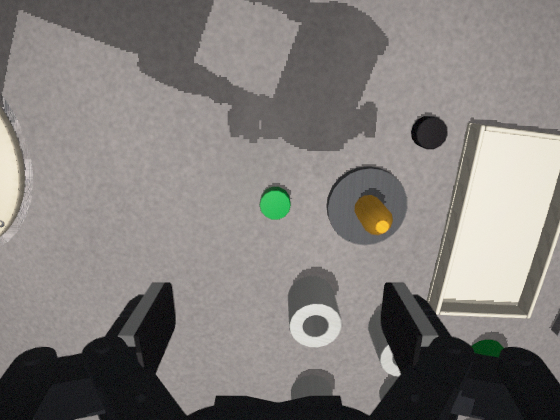

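The wrist view shows the gauge disc at (367,205) with its pin tip at (382,227), and the first sleeve's top ring at (315,325). Next I refine the gauge axis.

```bash
cat >> h.py <<'E'
M3=lambda K:np.array([[K['fx'],0,K['cx']],[0,K['fy'],K['cy']],[0,0,1.]])
def onplane(px,K,z):
    p=cv2.undistortPoints(np.array(px,float).reshape(-1,1,2),M3(K),np.array(K['distortion'])).reshape(-1,2)
    R=np.array(K['R']);C=-R.T@np.array(K['t']); r=np.c_[p,np.ones(len(p))]@R
    return C+r*((z-C[2])/r[:,2])[:,None]
def ell(mask,K,z):
    cs,_=cv2.findContours(mask.astype(np.uint8),cv2.RETR_EXTERNAL,cv2.CHAIN_APPROX_NONE)
    c=max(cs,key=cv2.contourArea); P=onplane(cv2.convexHull(c).reshape(-1,2),K,z)[:,:2]
    A=np.c_[2*P,np.ones(len(P))]; s=np.linalg.lstsq(A,(P**2).sum(1),rcond=None)[0]
    return s[:2],np.sqrt(s[2]+s[:2]@s[:2])
def sleeves(im,d,K,zt=.06):
    """grey ring tops at height zt: centre, radius"""
    X=cloud(d,K); hsv=cv2.cvtColor(im,cv2.COLOR_RGB2HSV)
    m=(abs(X[...,2]-zt)<.007)&(hsv[...,1]<50)
    m=cv2.morphologyEx(m.astype(np.uint8),cv2.MORPH_OPEN,np.ones((2,2)))
    n,l,st,c=cv2.connectedComponentsWithStats(m); o=[]
    for i in range(1,n):
        if st[i,4]>100:
            e,r=ell(l==i,K,zt); o.append((np.round(e,4),round(r,4),np.round(c[i]).astype(int)))
    return o
E
python3 - <<'E'
from h import *
im,d,K=cap('wrist'); X=cloud(d,K); hsv=cv2.cvtColor(im,cv2.COLOR_RGB2HSV)
w=np.zeros(d.shape,bool); w[155:255,320:415]=1
print('disc',ell(w&(X[...,2]>.006)&(X[...,2]<.018)&(hsv[...,2]<100),K,.012))
b=w&(hsv[...,1]>150)&(X[...,2]>.064); print('tip',ell(b,K,.068),b.sum())
print(sleeves(im,d,K))
im,d,K=cap('top'); X=cloud(d,K); hsv=cv2.cvtColor(im,cv2.COLOR_RGB2HSV)
w=np.zeros(d.shape,bool); w[210:255,243:288]=1
print('disc top',ell(w&(X[...,2]>.006)&(X[...,2]<.018)&(hsv[...,2]<90),K,.012))
b=w&(hsv[...,1]>150)&(X[...,2]>.062); print('tip',ell(b,K,.068),b.sum())
for s in sleeves(im,d,K): print(s)
im,d,K=cap('side'); 
for s in sleeves(im,d,K): print(s)
E
```

```text
disc (array([ 0.47473675, -0.05054296]), np.float64(0.04062482533913263))
tip (array([ 0.47450955, -0.05151212]), np.float64(0.007994244131208583)) 214
[(array([ 0.4216, -0.1624]), np.float64(0.0275), array([316, 324])), (array([ 0.5129, -0.206 ]), np.float64(0.0232), array([389, 361]))]
disc top (array([ 0.47801175, -0.04087004]), np.float64(0.015362585517486874))
tip (array([ 0.47427968, -0.05000536]), np.float64(0.008628082253029842)) 29
(array([ 0.5376, -0.308 ]), np.float64(0.0265), array([360, 210]))
(array([ 0.5128, -0.203 ]), np.float64(0.0264), array([321, 218]))
(array([ 0.5151, -0.4176]), np.float64(0.0264), array([401, 219]))
(array([ 0.4158, -0.162 ]), np.float64(0.0263), array([305, 254]))
(array([ 0.4205, -0.3047]), np.float64(0.0261), array([359, 253]))
(array([0.1335, 0.617 ]), np.float64(0.0399), array([  3, 357]))
(array([1.8428, 1.1759]), np.float64(0.1761), array([396,  56]))
(array([1.6062, 0.7445]), np.float64(0.256), array([454,  77]))
(array([1.4845, 0.3261]), np.float64(0.3339), array([524, 105]))
(array([0.2156, 0.6139]), np.float64(0.1042), array([ 96, 145]))
(array([0.4915, 0.223 ]), np.float64(0.078), array([224, 173]))
(array([ 0.4199, -0.1749]), np.float64(0.0286), array([238, 259]))
(array([ 0.5172, -0.2162]), np.float64(0.0284), array([287, 258]))
(array([ 0.0039, -0.0592]), np.float64(0.0334), array([ 33, 281]))
(array([ 0.5398, -0.3199]), np.float64(0.0284), array([320, 282]))
(array([ 0.6692, -0.4115]), np.float64(0.0261), array([401, 287]))
(array([ 0.4254, -0.3176]), np.float64(0.028), array([266, 297]))
(array([ 0.6545, -0.4299]), np.float64(0.0321), array([400, 304]))
(array([ 0.5182, -0.4297]), np.float64(0.0279), array([338, 319]))
```

move_arm --pt "0 0 0.05 -0.5 0.2 0 1" --pt "0 0 0.1 -1 0.386 0 1" --pt "0 0 0.2 -1 0.386 0 1" --pt "0 0 0.3 -1 0.386 0.4 1" --pt "0 0 0.4 -1 0.386 0.6 1" --pt "0 0 0.5 -1 0.386 0.8 1" --pt "0 0 0.5 -1 0.386 0.8 1" --pt "0 0 0.5 -1 0.386 0.8 1" --pt "0 0 0.5 -1 0.386 0.8 1" --pt "0 0 0.5 -1 0.386 0.8 1"

```text
t: 4.05
eef_pos: [0.4209, -0.1202, 0.1513]
orientation: [-0.0, 1.0, 0.0, 0.0]
force: [-0.7, -0.5, -0.7]
gripper_width: 1.001
```

move_arm --pt "0 0 0 0 0.43 0 1" --pt "0 0 0 0 0.43 0.3 1" --pt "0 0 0 0 0.43 0.39 1" --pt "0 0 0 0 0.43 0.39 1"

```text
t: 4.55
eef_pos: [0.4203, -0.1632, 0.1118]
orientation: [-0.001, 1.0, 0.0, -0.001]
force: [0.2, 0.8, 0.1]
gripper_width: 0.997
```

```bash
python3 - <<'E'
from h import *
print(bot.state()['eef_pos'],bot.state()['orientation'])
im,d,K=cap('wrist','w2')
for s in sleeves(im,d,K): print(s)
E
```

```text
[ 0.42027892 -0.16320668  0.11183871] [-5.51293963e-04  9.99999604e-01  4.76513646e-05 -6.97182690e-04]
(array([ 0.5364, -0.3008]), np.float64(0.0203), array([529,  39]))
(array([ 0.5176, -0.2056]), np.float64(0.0266), array([360,  59]))
(array([ 0.427 , -0.3059]), np.float64(0.0277), array([516, 228]))
(array([ 0.4215, -0.1647]), np.float64(0.0269), array([278, 237]))
```

move_arm --pt "0 0 0 0.01 0.01 0.4 1" --pt "0 0 0 0.01 0.01 0.8 1" --pt "0 0 0 0.01 0.01 0.99 1" --pt "0 0 0 0.01 0.01 0.99 1" --pt "0 0 0 0.01 0.01 0.99 0" --pt "0 0 0 0.01 0.01 0.99 0" --pt "0 0 0 0.01 0.01 0.99 0" --pt "0 0 0 0.01 0.01 0.99 0" --pt "0 0 0 0.01 0.01 0.99 0" --pt "0 0 0 0.01 0.01 0.99 0" --newtons 20

```text
t: 5.85
eef_pos: [0.4229, -0.1656, 0.015]
orientation: [0.001, 1.0, -0.001, 0.001]
force: [-0.4, 1.7, 6.0]
gripper_width: 0.637
```

move_arm --pt "0 0 0 0 0 0 1" --pt "0 0 0 0 0 0 1" --pt "0 0 0 0 0 0 1" --pt "0 0 -0.05 0 0 0 1" --pt "0 0 -0.11 0 0 0 1" --pt "0 0 -0.17 0 0 0 1" --pt "0 0 -0.23 0 0 0 1" --pt "0 0 -0.29 0 0 0 1" --pt "0 0 -0.35 0 0 0 1" --pt "0 0 -0.41 0 0 0 1" --pt "0 0 -0.47 0 0 0 1" --pt "0 0 -0.5 0 0 0 1" --pt "0 0 -0.5 0 0 0 1" --pt "0 0 -0.5 0 0 0 0" --pt "0 0 -0.5 0 0 0 0" --pt "0 0 -0.5 0 0 0 0" --pt "0 0 -0.5 0 0 0 0" --pt "0 0 -0.5 0 0 0 0" --pt "0 0 -0.5 0 0 0 0" --newtons 30

```text
t: 8.22
eef_pos: [0.4218, -0.1652, 0.0134]
orientation: [0.0, 0.708, 0.706, 0.0]
force: [-0.4, 0.4, 2.3]
gripper_width: 0.61
```

move_arm --pt "0 0 0 0 0 -0.4 0" --pt "0 0 0 0 0 -0.81 0" --pt "0 0 0 0 0 -0.81 0" --pt "0 0 0 0.5 0.26 -0.81 0" --pt "0 0 0 1 0.53 -0.81 0" --pt "0 0 0 1 0.53 -0.81 0"

```text
t: 8.98
eef_pos: [0.4743, -0.0615, 0.0921]
orientation: [-0.002, 0.706, 0.708, -0.0]
force: [-0.8, -0.3, -2.5]
gripper_width: 0.614
```

move_arm --pt "0 0 0 0.147 0 0 0" --pt "0 0 0 0.147 0 0 0" --pt "0 0 0 0.147 0 0 0"

```text
t: 9.35
eef_pos: [0.4745, -0.051, 0.094]
orientation: [-0.0, 0.708, 0.706, -0.0]
force: [-0.0, -0.1, -2.5]
gripper_width: 0.61
```

```bash
python3 - <<'E'
from h import *
s=bot.state();print(s['eef_pos'],s['force'],s['gripper_width'])
im,d,K=cap('side'); cv2.imwrite('pics/s2.png',cv2.resize(im[180:300,170:330,::-1],None,fx=4,fy=4,interpolation=cv2.INTER_CUBIC))
E
```

```text
[ 0.47446711 -0.05099749  0.09400305] [-0.01073786 -0.14767442 -2.52835556] 0.6101263691476475
```

View pics/s2.png

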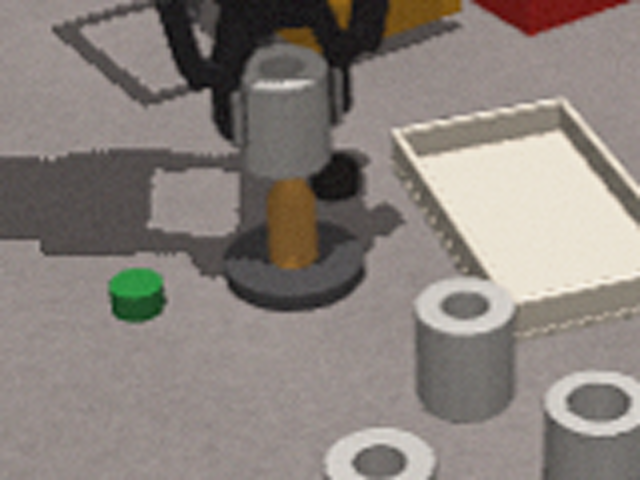

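move_arm --pt "0 0 0 0 0 0.1 0" --pt "0 0 0 0 0 0.16 0" --pt "0 0 0 0 0 0.2 0" --pt "0 0 0 0 0 0.23 0" --pt "0 0 0 0 0 0.23 0"

```text
t: 10.02
eef_pos: [0.4748, -0.0504, 0.0711]
orientation: [-0.0, 0.708, 0.706, -0.0]
force: [0.3, -0.2, -2.6]
gripper_width: 0.611
```

move_arm --pt "0 0 0 0 0 0.015 0" --pt "0 0 0 0 0 0.03 0" --pt "0 0 0 0 0 0.03 0"

```text
t: 10.4
eef_pos: [0.4753, -0.0507, 0.0686]
orientation: [0.001, 0.708, 0.706, 0.0]
force: [1.1, 0.4, -2.2]
gripper_width: 0.608
```

move_arm --pt "0 0 0 0 0 0.015 0" --pt "0 0 0 0 0 0.03 0" --pt "0 0 0 0 0 0.03 0"

```text
t: 10.78
eef_pos: [0.4759, -0.051, 0.0671]
orientation: [0.001, 0.708, 0.707, 0.0]
force: [-3.0, -0.6, 9.9]
gripper_width: 0.614
```

move_arm --pt "0 0 0 0 -0.01 -0.01 0" --pt "0 0 0 0 -0.02 -0.01 0" --pt "0 0 0 0 -0.02 -0.01 0"

```text
t: 11.15
eef_pos: [0.4754, -0.051, 0.0674]
orientation: [0.003, 0.708, 0.706, 0.002]
force: [6.0, -1.0, 0.1]
gripper_width: 0.614
```

move_arm --pt "0 0 0 0 0 0.01 0" --pt "0 0 0 0 0 0.01 0"

```text
t: 11.4
eef_pos: [0.4754, -0.0511, 0.0672]
orientation: [0.002, 0.708, 0.706, 0.002]
force: [2.7, 0.7, 6.8]
gripper_width: 0.613
```

Commanding 2 mm sideways gave a push of several newtons, so there is no slack. The sleeve stopped at the 26 mm bore's jam height, so sleeve 1 is jammed and goes to the hopper.

move_arm --pt "0 0 0 0 0 -0.3 0" --pt "0 0 0 0 0 -0.7 0" --pt "0 0 0 0 0 -1 0" --pt "0 0 0 0 0 -1 0"

```text
t: 11.9
eef_pos: [0.4738, -0.0508, 0.1667]
orientation: [0.001, 0.708, 0.706, 0.001]
force: [0.4, -0.1, -2.6]
gripper_width: 0.612
```

move_arm --pt "0 0 0 0.5 0.12 -0.4 0" --pt "0 0 0 1 0.25 -0.75 0" --pt "0 0 0 1 0.25 -0.75 0"

```text
t: 12.28
eef_pos: [0.4989, 0.0521, 0.2409]
orientation: [0.0, 0.706, 0.708, 0.001]
force: [-0.2, -0.6, -1.9]
gripper_width: 0.613
```

move_arm --pt "0 0 0 0.5 0.12 0 0" --pt "0 0 0 1 0.25 0 0" --pt "0 0 0 1 0.25 0 0"

```text
t: 12.65
eef_pos: [0.5218, 0.1513, 0.2367]
orientation: [-0.002, 0.707, 0.708, -0.002]
force: [-0.5, -0.5, -2.9]
gripper_width: 0.609
```

move_arm --pt "0 0 0 0.5 0.12 0 0" --pt "0 0 0 1 0.25 0 0" --pt "0 0 0 1 0.25 0 0"

```text
t: 13.02
eef_pos: [0.5475, 0.2503, 0.237]
orientation: [-0.001, 0.707, 0.707, -0.002]
force: [0.2, 0.2, -1.8]
gripper_width: 0.611
```

move_arm --pt "0 0 0 0.5 0.12 0 0" --pt "0 0 0 0.77 0.28 0 0" --pt "0 0 0 0.77 0.28 0 0" --pt "0 0 0 0.77 0.28 0 0"

```text
t: 13.52
eef_pos: [0.5761, 0.3242, 0.2388]
orientation: [-0.0, 0.708, 0.706, -0.002]
force: [-0.0, -1.3, -2.4]
gripper_width: 0.615
```

```bash
python3 - <<'E'
from h import *
s=bot.state();print(s['t'],s['eef_pos'],s['force'],s['gripper_width'])
im,d,K=cap('top')
for s in sleeves(im,d,K): print(s)
E
```

```text
13.525 [0.57613382 0.32421399 0.23876039] [-0.03373493 -1.25364967 -2.35510567] 0.6148125565407967
(array([ 0.5377, -0.3081]), np.float64(0.0264), array([360, 210]))
(array([ 0.5129, -0.2034]), np.float64(0.0263), array([321, 218]))
(array([ 0.5147, -0.4178]), np.float64(0.0266), array([401, 219]))
(array([ 0.4207, -0.3048]), np.float64(0.0264), array([359, 253]))
(array([0.2302, 0.6873]), np.float64(0.0906), array([  6, 320]))
```

move_arm --pt "0 0 0 0 0 0.35 0" --pt "0 0 0 0 0 0.6 0" --pt "0 0 0 0 0 0.7 0" --pt "0 0 0 0 0 0.73 0" --pt "0 0 0 0 0 0.73 0"

```text
t: 14.2
eef_pos: [0.5772, 0.3263, 0.1685]
orientation: [0.0, 0.708, 0.706, 0.001]
force: [-0.6, 0.1, -2.9]
gripper_width: 0.614
```

move_arm --pt "0 0 0 0 0 0.01 0" --pt "0 0 0 0 0 0.01 0"

```text
t: 14.45
eef_pos: [0.5769, 0.3265, 0.167]
orientation: [0.0, 0.708, 0.707, 0.0]
force: [-0.4, -0.1, -3.0]
gripper_width: 0.609
```

move_arm --pt "0 0 0 0 0 0.01 0" --pt "0 0 0 0 0 0.02 0" --pt "0 0 0 0 0 0.02 0"

```text
t: 14.82
eef_pos: [0.5766, 0.3264, 0.1645]
orientation: [0.0, 0.708, 0.706, 0.0]
force: [-0.0, 0.3, -1.2]
gripper_width: 0.614
```

move_arm --pt "0 0 0 0 0 0 0.8" --pt "0 0 0 0 0 0 0.8" --pt "0 0 0 0 0 0 0.8" --pt "0 0 0 0 0 -0.3 0.8" --pt "0 0 0 0 0 -0.8 0.8" --pt "0 0 0 0 0 -0.9 0.8" --pt "0 0 0 0 0 -0.9 0.8"

```text
t: 15.7
eef_pos: [0.5769, 0.3265, 0.255]
orientation: [0.0, 0.708, 0.706, 0.001]
force: [0.4, 1.3, -1.2]
gripper_width: 0.801
```

```bash
python3 - <<'E'
from h import *
s=bot.state();print(s['t'],s['eef_pos'],s['force'],s['gripper_width'])
im,d,K=cap('top'); im,d,K=cap('wrist','w3')
for s in sleeves(im,d,K,.211): print(s)
E
```

```text
15.7 [0.57694692 0.32647837 0.25495714] [ 0.43633896  1.25719762 -1.21445858] 0.8007482650140837
(array([0.5776, 0.3251]), np.float64(0.0267), array([280, 245]))
```

View pics/w3.png

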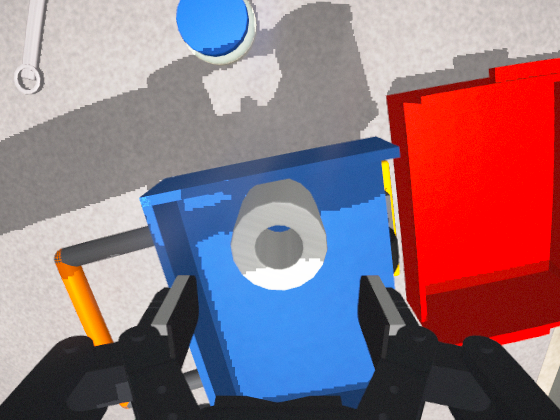

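move_arm --pt "0 0 0 -0.5 -0.05 0 0.8" --pt "0 0 0 -1 -0.12 0 1" --pt "0 0 0 -1 -0.12 0 1"

```text
t: 16.18
eef_pos: [0.5633, 0.2235, 0.252]
orientation: [-0.001, 0.709, 0.705, -0.002]
force: [0.2, 1.2, 0.3]
gripper_width: 1.001
```

move_arm --pt "0 0 0 -0.5 -0.05 0 1" --pt "0 0 0 -1 -0.12 0 1" --pt "0 0 0 -1 -0.12 0 1"

```text
t: 16.55
eef_pos: [0.5516, 0.1245, 0.2529]
orientation: [-0.001, 0.709, 0.705, -0.001]
force: [0.7, 0.4, -0.3]
gripper_width: 1.001
```

move_arm --pt "0 0 0 -0.5 -0.05 0 1" --pt "0 0 0 -1 -0.12 0 1" --pt "0 0 0 -1 -0.12 0 1"

```text
t: 16.92
eef_pos: [0.5398, 0.0253, 0.2533]
orientation: [-0.001, 0.709, 0.705, -0.0]
force: [0.2, 1.1, -0.5]
gripper_width: 0.999
```

move_arm --pt "0 0 0 -0.5 -0.05 0 1" --pt "0 0 0 -1 -0.12 0 1" --pt "0 0 0 -1 -0.12 0 1"

```text
t: 17.3
eef_pos: [0.528, -0.0742, 0.2536]
orientation: [-0.001, 0.709, 0.706, -0.0]
force: [-0.3, 0.6, 0.1]
gripper_width: 0.997
```

move_arm --pt "0 0 0 -0.5 -0.05 0.2 1" --pt "0 0 0 -1 -0.12 0.7 1" --pt "0 0 0 -1 -0.12 1 1" --pt "0 0 0 -1 -0.12 1 1"

```text
t: 17.8
eef_pos: [0.5141, -0.1706, 0.1507]
orientation: [-0.004, 0.707, 0.707, -0.0]
force: [0.3, 0.5, 0.2]
gripper_width: 1.001
```

move_arm --pt "0 0 0 -0.3 0 0.2 1" --pt "0 0 0 -0.3 0 0.43 1" --pt "0 0 0 -0.3 0 0.43 1"

```text
t: 18.18
eef_pos: [0.516, -0.2016, 0.1112]
orientation: [-0.001, 0.707, 0.707, 0.0]
force: [-0.6, 0.3, -0.3]
gripper_width: 1.006
```

```bash
cat > look.py <<'E'
from h import *
s=bot.state();p=s['eef_pos'];print(s['t'],p.round(4),s['force'].round(1),s['gripper_width'].round(3))
im,d,K=cap('wrist'); print('wrist')
for e in sleeves(im,d,K): print(e, 'units(heading90) x,y', ((e[0]-p[:2])[::-1]*10).round(3))
im,d,K=cap('top'); print('top')
for zt in(.06,.065,.211):
    for e in sleeves(im,d,K,zt): print(zt,e)
E
python3 look.py
```

```text
Traceback (most recent call last):
  File "look.py", line 2, in <module>
    s=bot.state();p=s['eef_pos'];print(s['t'],p.round(4),s['force'].round(1),s['gripper_width'].round(3))
                                                                             ^^^^^^^^^^^^^^^^^^^^^^^^
AttributeError: 'float' object has no attribute 'round'
```

```bash
sed -i "s/s\['gripper_width'\].round(3)/round(float(s['gripper_width']),3)/; s/p=s\['eef_pos'\]/p=np.array(s['eef_pos'])/; s/s\['force'\].round(1)/np.round(s['force'],1)/" look.py; python3 look.py
```

```text
18.175 [ 0.516  -0.2016  0.1112] [-0.6  0.3 -0.3] 1.006
wrist
(array([ 0.5187, -0.205 ]), np.float64(0.0269), array([282, 243])) units(heading90) x,y [-0.034  0.027]
(array([ 0.5435, -0.3073]), np.float64(0.0274), array([318, 375])) units(heading90) x,y [-1.057  0.275]
(array([ 0.4444, -0.3034]), np.float64(0.0164), array([174, 376])) units(heading90) x,y [-1.018 -0.716]
top
0.06 (array([ 0.5148, -0.4174]), np.float64(0.0264), array([401, 219]))
0.06 (array([ 0.421 , -0.3049]), np.float64(0.0264), array([359, 253]))
0.06 (array([0.2061, 0.9957]), np.float64(0.3788), array([  5, 332]))
0.065 (array([0.2848, 0.6633]), np.float64(0.0623), array([  6, 299]))
0.065 (array([0.1548, 0.6366]), np.float64(0.0539), array([  3, 350]))
0.211 (array([0.5724, 0.3242]), np.float64(0.0266), array([106, 186]))
```

move_arm --pt "0 0 0 -0.034 0.025 0.3 1" --pt "0 0 0 -0.034 0.025 0.7 1" --pt "0 0 0 -0.034 0.025 0.98 1" --pt "0 0 0 -0.034 0.025 0.98 1" --pt "0 0 0 -0.034 0.025 0.98 0" --pt "0 0 0 -0.034 0.025 0.98 0" --pt "0 0 0 -0.034 0.025 0.98 0" --pt "0 0 0 -0.034 0.025 0.98 0" --pt "0 0 0 -0.034 0.025 0.98 0" --newtons 30

```text
t: 19.4
eef_pos: [0.5196, -0.2078, 0.0159]
orientation: [0.002, 0.708, 0.707, 0.0]
force: [-1.3, 1.2, 5.7]
gripper_width: 0.639
```

move_arm --pt "0 0 0 0 0 -0.4 0" --pt "0 0 0 0 0 -0.83 0" --pt "0 0 0 0 0 -0.83 0" --pt "0 0 0 0.5 -0.2 -0.83 0" --pt "0 0 0 1 -0.432 -0.83 0" --pt "0 0 0 1 -0.432 -0.83 0"

```text
t: 20.15
eef_pos: [0.4717, -0.103, 0.094]
orientation: [-0.003, 0.707, 0.708, -0.001]
force: [-0.0, 0.2, -3.0]
gripper_width: 0.632
```

move_arm --pt "0 0 0 0.3 0 0 0" --pt "0 0 0 0.54 0 0 0" --pt "0 0 0 0.54 0 0 0" --pt "0 0 0 0.54 0 0 0"

```text
t: 20.65
eef_pos: [0.4754, -0.0536, 0.0961]
orientation: [0.0, 0.708, 0.706, -0.0]
force: [-0.9, -0.6, -2.2]
gripper_width: 0.635
```

```bash
python3 - <<'E'
from h import *
s=bot.state();p=np.array(s['eef_pos']);print(p,s['orientation'],s['force'])
im,d,K=cap('wrist'); X=cloud(d,K)
w=(X[...,2]>p[2]+.03)&(X[...,2]<p[2]+.06)&(np.hypot(X[...,0]-p[0],X[...,1]-p[1])<.04)
zt=np.median(X[...,2][w]); print(zt,w.sum())
for z in (zt,p[2]+.045):
  for e in sleeves(im,d,K,z): print(e, e[0]-p[:2])
E
```

```text
[ 0.47536632 -0.053641    0.09612613] [ 1.65177519e-04  7.07820840e-01  7.06391956e-01 -1.87869199e-04] [-0.91556139 -0.63704404 -2.23509355]
0.13949447766965115 21646
(array([ 0.4753, -0.0492]), np.float64(0.0294), array([279, 332])) [-6.63248254e-05  4.44100328e-03]
(array([ 0.4747, -0.0475]), np.float64(0.0295), array([278, 332])) [-0.00066632  0.006141  ]
```

move_arm --pt "0 0 0 0 0 0.1 0" --pt "0 0 0 0 0 0.18 0" --pt "0 0 0 0 0 0.23 0" --pt "0 0 0 0 0 0.25 0" --pt "0 0 0 0 0 0.25 0"

```text
t: 21.32
eef_pos: [0.4758, -0.0537, 0.0717]
orientation: [0.001, 0.708, 0.707, -0.0]
force: [0.3, -5.3, -3.0]
gripper_width: 0.634
```

move_arm --pt "0 0 0 0 0 0.015 0" --pt "0 0 0 0 0 0.03 0" --pt "0 0 0 0 0 0.03 0"

```text
t: 21.7
eef_pos: [0.4761, -0.0541, 0.0699]
orientation: [0.001, 0.708, 0.707, -0.0]
force: [-2.2, -6.1, 8.8]
gripper_width: 0.634
```

move_arm --pt "0 0 0 0 0 -0.05 0" --pt "0 0 0 -0.025 0 -0.05 0" --pt "0 0 0 -0.025 0 -0.05 0"

```text
t: 22.08
eef_pos: [0.4746, -0.0548, 0.0727]
orientation: [-0.001, 0.708, 0.706, 0.0]
force: [0.6, 0.5, -3.2]
gripper_width: 0.635
```

move_arm --pt "0 0 0 0 0 0.02 0" --pt "0 0 0 0 0 0.04 0" --pt "0 0 0 0 0 0.04 0"

```text
t: 22.45
eef_pos: [0.4758, -0.0554, 0.0698]
orientation: [0.0, 0.708, 0.706, 0.0]
force: [0.4, 0.3, 2.0]
gripper_width: 0.633
```

move_arm --pt "0 0 0 0 0 0.015 0" --pt "0 0 0 0 0 0.03 0" --pt "0 0 0 0 0 0.03 0"

```text
t: 22.82
eef_pos: [0.4761, -0.0556, 0.0692]
orientation: [0.0, 0.708, 0.707, 0.0]
force: [-7.3, 2.7, 22.4]
gripper_width: 0.63
```

move_arm --pt "0 0 0 0 0 -0.025 0" --pt "0 0 0 0.02 0 -0.025 0" --pt "0 0 0 0.02 0 -0.025 0"

```text
t: 23.2
eef_pos: [0.4759, -0.0548, 0.0695]
orientation: [0.002, 0.708, 0.707, -0.001]
force: [-1.1, -5.3, 5.6]
gripper_width: 0.636
```

move_arm --pt "0 0 0 -0.02 0 0 0" --pt "0 0 0 -0.04 0 0 0" --pt "0 0 0 -0.04 0 0 0"

```text
t: 23.58
eef_pos: [0.4758, -0.0559, 0.0694]
orientation: [-0.001, 0.708, 0.706, 0.002]
force: [0.3, 6.7, 8.0]
gripper_width: 0.638
```

move_arm --pt "0 0 0 0.02 0.02 0 0" --pt "0 0 0 0.02 0.02 0 0"

```text
t: 23.82
eef_pos: [0.4762, -0.0553, 0.0693]
orientation: [-0.001, 0.707, 0.707, -0.001]
force: [-5.5, -1.1, 12.9]
gripper_width: 0.635
```

move_arm --pt "0 0 0 0 -0.02 0 0" --pt "0 0 0 0 -0.04 0 0" --pt "0 0 0 0 -0.04 0 0"

```text
t: 24.2
eef_pos: [0.4755, -0.0555, 0.0697]
orientation: [0.002, 0.708, 0.706, 0.002]
force: [7.2, 1.5, 1.7]
gripper_width: 0.633
```

Contact again came at jam height, and the lateral stiffness is symmetric with no slack. Sleeve 2 is jammed and goes to the hopper.

move_arm --pt "0 0 0 0 0.02 -0.3 0" --pt "0 0 0 0 0.02 -0.7 0" --pt "0 0 0 0 0.02 -1 0" --pt "0 0 0 0 0.02 -1 0"

```text
t: 24.7
eef_pos: [0.4759, -0.0556, 0.1697]
orientation: [0.001, 0.708, 0.706, 0.001]
force: [1.0, 0.1, -3.9]
gripper_width: 0.63
```

move_arm --pt "0 0 0 0.5 0.18 -0.4 0" --pt "0 0 0 1 0.37 -0.75 0" --pt "0 0 0 1 0.37 -0.75 0"

```text
t: 25.08
eef_pos: [0.5132, 0.0471, 0.2439]
orientation: [0.0, 0.706, 0.708, 0.001]
force: [-0.0, -0.3, -3.9]
gripper_width: 0.634
```

move_arm --pt "0 0 0 0.5 0.18 0 0" --pt "0 0 0 1 0.37 0 0" --pt "0 0 0 1 0.37 0 0"

```text
t: 25.45
eef_pos: [0.5482, 0.1465, 0.2398]
orientation: [-0.002, 0.707, 0.708, -0.002]
force: [-0.3, -0.9, -3.2]
gripper_width: 0.636
```

move_arm --pt "0 0 0 0.5 0.18 0 0" --pt "0 0 0 1 0.37 0 0" --pt "0 0 0 1 0.37 0 0"

```text
t: 25.82
eef_pos: [0.5858, 0.2455, 0.2398]
orientation: [-0.002, 0.707, 0.707, -0.002]
force: [-0.7, -2.0, -2.1]
gripper_width: 0.631
```

move_arm --pt "0 0 0 0.09 0 0 0" --pt "0 0 0 0.09 0 0.2 0" --pt "0 0 0 0.09 0 0.5 0" --pt "0 0 0 0.09 0 0.5 0"

```text
t: 26.32
eef_pos: [0.5839, 0.2518, 0.1891]
orientation: [-0.002, 0.708, 0.706, -0.004]
force: [-0.2, 0.6, -2.8]
gripper_width: 0.635
```

move_arm --pt "0 0 0 0 0 0.1 0" --pt "0 0 0 0 0 0.18 0" --pt "0 0 0 0 0 0.215 0" --pt "0 0 0 0 0 0.22 0" --pt "0 0 0 0 0 0.22 0.8" --pt "0 0 0 0 0 0.22 0.8" --pt "0 0 0 0 0 0.22 0.8" --pt "0 0 0 0 0 -0.2 0.8" --pt "0 0 0 0 0 -0.65 0.8" --pt "0 0 0 0 0 -0.65 0.8"

```text
t: 27.58
eef_pos: [0.5893, 0.2541, 0.2646]
orientation: [0.003, 0.708, 0.706, 0.004]
force: [-0.4, -0.3, 0.2]
gripper_width: 0.799
```

```bash
python3 - <<'E'
from h import *
im,d,K=cap('wrist'); print(bot.state()['eef_pos'])
for s in sleeves(im,d,K,.211): print(s)
E
```

```text
[0.58800076 0.25374302 0.26155643]
(array([0.5777, 0.3239]), np.float64(0.0263), array([253, 111]))
(array([0.5876, 0.2563]), np.float64(0.0268), array([273, 232]))
```

move_arm --pt "0 0 0 -0.5 0 0 0.8" --pt "0 0 0 -1 0 0 1" --pt "0 0 0 -1 0 0 1"

```text
t: 28.0
eef_pos: [0.586, 0.1505, 0.2572]
orientation: [-0.001, 0.709, 0.705, -0.001]
force: [-0.1, 0.2, 0.0]
gripper_width: 0.999
```

move_arm --pt "0 0 0 -0.5 -0.05 0 1" --pt "0 0 0 -1 -0.1 0 1" --pt "0 0 0 -1 -0.1 0 1"

```text
t: 28.38
eef_pos: [0.5758, 0.0515, 0.2576]
orientation: [-0.001, 0.709, 0.705, -0.001]
force: [-0.5, -0.5, 0.5]
gripper_width: 0.998
```

move_arm --pt "0 0 0 -0.5 -0.05 0 1" --pt "0 0 0 -1 -0.1 0 1" --pt "0 0 0 -1 -0.1 0 1"

```text
t: 28.75
eef_pos: [0.566, -0.0478, 0.2579]
orientation: [-0.001, 0.709, 0.705, -0.0]
force: [-0.6, 0.6, -0.0]
gripper_width: 0.997
```

move_arm --pt "0 0 0 -0.5 -0.05 0 1" --pt "0 0 0 -1 -0.1 0 1" --pt "0 0 0 -1 -0.1 0 1"

```text
t: 29.12
eef_pos: [0.556, -0.1473, 0.258]
orientation: [-0.001, 0.709, 0.706, -0.0]
force: [0.3, 0.6, -0.2]
gripper_width: 1.0
```

move_arm --pt "0 0 0 -0.5 -0.05 0.2 1" --pt "0 0 0 -1 -0.1 0.7 1" --pt "0 0 0 -1 -0.1 1 1" --pt "0 0 0 -1 -0.1 1 1"

```text
t: 29.62
eef_pos: [0.5443, -0.2433, 0.1549]
orientation: [-0.004, 0.707, 0.707, -0.0]
force: [0.4, 0.3, 1.3]
gripper_width: 0.995
```

move_arm --pt "0 0 0 -0.3 0 0.2 1" --pt "0 0 0 -0.57 0 0.43 1" --pt "0 0 0 -0.57 0 0.43 1" --pt "0 0 0 -0.57 0 0.43 1"

```text
t: 30.12
eef_pos: [0.5472, -0.3023, 0.1177]
orientation: [0.001, 0.707, 0.707, 0.0]
force: [0.0, 0.3, 0.3]
gripper_width: 1.001
```

```bash
python3 look.py
```

```text
30.125 [ 0.5472 -0.3023  0.1177] [0.  0.3 0.3] 1.001
wrist
(array([ 0.4288, -0.307 ]), np.float64(0.0276), array([ 82, 239])) units(heading90) x,y [-0.047 -1.184]
(array([ 0.5438, -0.3102]), np.float64(0.027), array([271, 245])) units(heading90) x,y [-0.079 -0.034]
(array([ 0.7307, -0.3478]), np.float64(0.0273), array([533, 287])) units(heading90) x,y [-0.455  1.835]
(array([ 0.5216, -0.4172]), np.float64(0.0273), array([240, 377])) units(heading90) x,y [-1.149 -0.256]
(array([ 0.6272, -0.4101]), np.float64(0.0082), array([394, 376])) units(heading90) x,y [-1.078  0.8  ]
top
0.06 (array([0.2817, 0.6008]), np.float64(0.0565), array([  7, 301]))
0.06 (array([0.1516, 0.6688]), np.float64(0.0673), array([  4, 351]))
0.065 (array([0.1272, 0.6059]), np.float64(0.0441), array([  2, 359]))
0.211 (array([0.5768, 0.3048]), np.float64(0.0472), array([114, 184]))
```

move_arm --pt "0 0 0 -0.065 -0.034 0.3 1" --pt "0 0 0 -0.065 -0.034 0.7 1" --pt "0 0 0 -0.065 -0.034 1 1" --pt "0 0 0 -0.065 -0.034 1 1" --pt "0 0 0 -0.065 -0.034 1 1" --pt "0 0 0 -0.065 -0.034 1 0" --pt "0 0 0 -0.065 -0.034 1 0" --pt "0 0 0 -0.065 -0.034 1 0" --pt "0 0 0 -0.065 -0.034 1 0" --pt "0 0 0 -0.065 -0.034 1 0" --newtons 30

```text
t: 31.48
eef_pos: [0.5431, -0.3107, 0.0177]
orientation: [0.001, 0.708, 0.706, 0.0]
force: [-0.9, 0.6, 6.2]
gripper_width: 0.636
```

move_arm --pt "0 0 0 0 0 -0.4 0" --pt "0 0 0 0 0 -0.83 0" --pt "0 0 0 0 0 -0.83 0" --pt "0 0 0 0.5 -0.3 -0.83 0" --pt "0 0 0 1 -0.683 -0.83 0" --pt "0 0 0 1 -0.683 -0.83 0"

```text
t: 32.22
eef_pos: [0.4679, -0.2034, 0.0935]
orientation: [-0.007, 0.707, 0.707, -0.001]
force: [0.0, -0.2, -3.0]
gripper_width: 0.631
```

move_arm --pt "0 0 0 0.5 0 0 0" --pt "0 0 0 1 0 0 0" --pt "0 0 0 1 0 0 0"

```text
t: 32.6
eef_pos: [0.4735, -0.1071, 0.0974]
orientation: [-0.001, 0.706, 0.708, -0.0]
force: [0.6, -1.7, -3.1]
gripper_width: 0.631
```

move_arm --pt "0 0 0 0.3 0 0 0" --pt "0 0 0 0.548 0 0 0" --pt "0 0 0 0.548 0 0 0" --pt "0 0 0 0.548 0 0 0"

```text
t: 33.1
eef_pos: [0.4747, -0.0562, 0.0986]
orientation: [0.0, 0.708, 0.706, -0.0]
force: [0.2, 0.2, -1.5]
gripper_width: 0.633
```

move_arm --pt "0 0 0 0 0.005 0.1 0" --pt "0 0 0 0 0.005 0.18 0" --pt "0 0 0 0 0.005 0.23 0" --pt "0 0 0 0 0.005 0.25 0" --pt "0 0 0 0 0.005 0.25 0"

```text
t: 33.72
eef_pos: [0.4749, -0.0551, 0.0737]
orientation: [-0.0, 0.708, 0.706, -0.0]
force: [0.2, -0.8, -2.9]
gripper_width: 0.632
```

move_arm --pt "0 0 0 0 0 0.015 0" --pt "0 0 0 0 0 0.03 0" --pt "0 0 0 0 0 0.03 0"

```text
t: 34.1
eef_pos: [0.4749, -0.055, 0.0707]
orientation: [-0.0, 0.708, 0.706, -0.0]
force: [0.1, -0.5, -2.6]
gripper_width: 0.634
```

move_arm --pt "0 0 0 0 0 0.015 0" --pt "0 0 0 0 0 0.03 0" --pt "0 0 0 0 0 0.03 0"

```text
t: 34.48
eef_pos: [0.4751, -0.0548, 0.0677]
orientation: [-0.0, 0.708, 0.706, 0.0]
force: [1.3, 1.9, -3.4]
gripper_width: 0.63
```

move_arm --pt "0 0 0 0 0 0.03 0" --pt "0 0 0 0 0 0.06 0" --pt "0 0 0 0 0 0.06 0"

```text
t: 34.85
eef_pos: [0.4751, -0.0548, 0.0615]
orientation: [-0.0, 0.708, 0.706, 0.0]
force: [1.7, 4.2, -4.6]
gripper_width: 0.631
```

move_arm --pt "0 0 0 0.01 0.004 0 0" --pt "0 0 0 0.01 0.004 0.07 0" --pt "0 0 0 0.01 0.004 0.14 0" --pt "0 0 0 0.01 0.004 0.2 0" --pt "0 0 0 0.01 0.004 0.2 0"

```text
t: 35.48
eef_pos: [0.4748, -0.0539, 0.041]
orientation: [-0.001, 0.708, 0.706, -0.0]
force: [0.2, 0.4, -2.7]
gripper_width: 0.633
```

move_arm --pt "0 0 0 0 0 0.05 0" --pt "0 0 0 0 0 0.09 0" --pt "0 0 0 0 0 0.105 0" --pt "0 0 0 0 0 0.115 0" --pt "0 0 0 0 0 0.115 0"

```text
t: 36.1
eef_pos: [0.4754, -0.0541, 0.0303]
orientation: [0.0, 0.708, 0.706, -0.0]
force: [-0.1, 0.0, -3.2]
gripper_width: 0.636
```

move_arm --pt "0 0 0 0 0 0.01 0" --pt "0 0 0 0 0 0.02 0" --pt "0 0 0 0 0 0.02 0"

```text
t: 36.48
eef_pos: [0.4757, -0.0541, 0.0296]
orientation: [-0.0, 0.708, 0.707, -0.0]
force: [-5.0, 1.4, 10.1]
gripper_width: 0.635
```

Sleeve 3 slid down to the disc (TCP 0.0297, as predicted for contact there), so it passes and goes to the tray.

move_arm --pt "0 0 0 0 0 -0.2 0" --pt "0 0 0 0 0 -0.5 0" --pt "0 0 0 0 0 -0.9 0" --pt "0 0 0 0 0 -0.9 0"

```text
t: 36.98
eef_pos: [0.4781, -0.0551, 0.1217]
orientation: [0.004, 0.708, 0.706, 0.002]
force: [-0.2, -0.5, -2.8]
gripper_width: 0.631
```

move_arm --pt "0 0 0 0.2 0.5 0 0" --pt "0 0 0 0.44 1 0 0" --pt "0 0 0 0.44 1 0 0"

```text
t: 37.35
eef_pos: [0.5767, -0.0087, 0.1159]
orientation: [-0.001, 0.707, 0.707, -0.0]
force: [-0.4, 0.6, -2.7]
gripper_width: 0.629
```

move_arm --pt "0 0 0 0 0.3 0 0" --pt "0 0 0 0 0.52 0 0" --pt "0 0 0 0 0.52 0.2 0" --pt "0 0 0 0 0.52 0.2 0"

```text
t: 37.85
eef_pos: [0.6235, -0.0099, 0.094]
orientation: [-0.004, 0.708, 0.706, -0.002]
force: [-0.8, 0.5, -2.0]
gripper_width: 0.631
```

move_arm --pt "0 0 0 0 0 0.3 0" --pt "0 0 0 0 0 0.55 0" --pt "0 0 0 0 0 0.68 0" --pt "0 0 0 0 0 0.73 0" --pt "0 0 0 0 0 0.73 0" --pt "0 0 0 0 0 0.73 0"

```text
t: 38.6
eef_pos: [0.6283, -0.0105, 0.0265]
orientation: [0.001, 0.708, 0.706, 0.001]
force: [-0.1, 0.7, -2.1]
gripper_width: 0.629
```

move_arm --pt "0 0 0 0 0 0.02 0" --pt "0 0 0 0 0 0.037 0" --pt "0 0 0 0 0 0.037 0" --pt "0 0 0 0 0 0.037 0.8" --pt "0 0 0 0 0 0.037 0.8" --pt "0 0 0 0 0 0.037 0.8" --pt "0 0 0 0 0 -0.3 0.8" --pt "0 0 0 0 0 -0.7 0.8" --pt "0 0 0 0 0 -0.9 0.8" --pt "0 0 0 0 0 -0.9 0.8"

```text
t: 39.85
eef_pos: [0.6286, -0.0106, 0.1168]
orientation: [0.001, 0.708, 0.706, 0.001]
force: [-1.1, 0.6, -0.1]
gripper_width: 0.801
```

move_arm --pt "0 0 0 -0.5 -0.3 0 1" --pt "0 0 0 -1 -0.66 0 1" --pt "0 0 0 -1 -0.66 0 1"

```text
t: 40.22
eef_pos: [0.5579, -0.1124, 0.1127]
orientation: [-0.002, 0.709, 0.705, -0.001]
force: [1.2, -0.4, -0.3]
gripper_width: 0.996
```

move_arm --pt "0 0 0 -0.5 -0.3 0 1" --pt "0 0 0 -1 -0.66 0 1" --pt "0 0 0 -1 -0.66 0 1"

```text
t: 40.6
eef_pos: [0.4931, -0.2119, 0.1138]
orientation: [-0.001, 0.709, 0.705, -0.0]
force: [1.1, 0.2, 0.3]
gripper_width: 0.999
```

move_arm --pt "0 0 0 -0.5 -0.3 0 1" --pt "0 0 0 -0.97 -0.67 0.04 1" --pt "0 0 0 -0.97 -0.67 0.04 1" --pt "0 0 0 -0.97 -0.67 0.04 1"

```text
t: 41.1
eef_pos: [0.4285, -0.3055, 0.1104]
orientation: [-0.001, 0.708, 0.707, 0.0]
force: [-0.6, 0.2, -0.4]
gripper_width: 1.004
```

```bash
python3 look.py
```

```text
41.1 [ 0.4285 -0.3055  0.1104] [-0.6  0.2 -0.4] 1.004
wrist
(array([ 0.4265, -0.3072]), np.float64(0.0269), array([274, 240])) units(heading90) x,y [-0.017 -0.02 ]
(array([ 0.6365, -0.4044]), np.float64(0.0137), array([556, 368])) units(heading90) x,y [-0.989  2.08 ]
(array([ 0.5058, -0.4148]), np.float64(0.0169), array([384, 383])) units(heading90) x,y [-1.093  0.773]
top
0.06 (array([ 0.619 , -0.0094]), np.float64(0.0237), array([250, 181]))
0.06 (array([ 0.5152, -0.4178]), np.float64(0.0264), array([401, 219]))
0.06 (array([0.1573, 0.6379]), np.float64(0.0595), array([  3, 351]))
0.065 (array([0.725 , 0.4917]), np.float64(0.0665), array([ 54, 134]))
0.065 (array([ 0.6226, -0.009 ]), np.float64(0.0263), array([250, 176]))
0.065 (array([0.1695, 0.6219]), np.float64(0.0656), array([  3, 345]))
0.211 (array([0.5772, 0.3051]), np.float64(0.047), array([114, 184]))
```

move_arm --pt "0 0 0 -0.005 -0.02 0.3 1" --pt "0 0 0 -0.005 -0.02 0.7 1" --pt "0 0 0 -0.005 -0.02 0.93 1" --pt "0 0 0 -0.005 -0.02 0.93 1" --pt "0 0 0 -0.005 -0.02 0.93 1" --pt "0 0 0 -0.005 -0.02 0.93 0" --pt "0 0 0 -0.005 -0.02 0.93 0" --pt "0 0 0 -0.005 -0.02 0.93 0" --pt "0 0 0 -0.005 -0.02 0.93 0" --pt "0 0 0 -0.005 -0.02 0.93 0" --newtons 30

```text
t: 42.45
eef_pos: [0.4266, -0.3081, 0.0196]
orientation: [0.001, 0.708, 0.706, 0.0]
force: [-0.7, 2.0, 5.8]
gripper_width: 0.632
```

move_arm --pt "0 0 0 0 0 -0.4 0" --pt "0 0 0 0 0 -0.83 0" --pt "0 0 0 0 0 -0.83 0" --pt "0 0 0 0.5 0.2 -0.83 0" --pt "0 0 0 1 0.49 -0.83 0" --pt "0 0 0 1 0.49 -0.83 0"

```text
t: 43.2
eef_pos: [0.4751, -0.2037, 0.0994]
orientation: [-0.002, 0.706, 0.708, 0.0]
force: [-0.2, -1.2, -2.4]
gripper_width: 0.631
```

move_arm --pt "0 0 0 0.5 0 0 0" --pt "0 0 0 1 0 0 0" --pt "0 0 0 1 0 0 0"

```text
t: 43.58
eef_pos: [0.4736, -0.105, 0.0996]
orientation: [-0.002, 0.707, 0.708, -0.001]
force: [-0.1, -0.9, -1.9]
gripper_width: 0.627
```

move_arm --pt "0 0 0 0.3 0 0 0" --pt "0 0 0 0.52 0 0 0" --pt "0 0 0 0.52 0 0 0" --pt "0 0 0 0.52 0 0 0"

```text
t: 44.08
eef_pos: [0.4753, -0.0568, 0.1009]
orientation: [0.0, 0.708, 0.706, -0.0]
force: [-0.5, -0.1, -1.6]
gripper_width: 0.631
```

move_arm --pt "0 0 0 0.015 0 0.1 0" --pt "0 0 0 0.015 0 0.18 0" --pt "0 0 0 0.015 0 0.22 0" --pt "0 0 0 0.015 0 0.24 0" --pt "0 0 0 0.015 0 0.24 0"

```text
t: 44.7
eef_pos: [0.4754, -0.0541, 0.0773]
orientation: [-0.0, 0.708, 0.706, -0.0]
force: [0.8, -0.6, -2.2]
gripper_width: 0.628
```

move_arm --pt "0 0 0 0 0 0.015 0" --pt "0 0 0 0 0 0.03 0" --pt "0 0 0 0 0 0.03 0"

```text
t: 45.08
eef_pos: [0.4756, -0.0539, 0.0745]
orientation: [0.0, 0.708, 0.706, 0.0]
force: [1.0, 0.7, -0.6]
gripper_width: 0.632
```

move_arm --pt "0 0 0 0 0 0.01 0" --pt "0 0 0 0 0 0.02 0" --pt "0 0 0 0 0 0.02 0"

```text
t: 45.45
eef_pos: [0.4759, -0.0539, 0.0734]
orientation: [0.0, 0.708, 0.706, 0.0]
force: [-2.5, 3.1, 8.0]
gripper_width: 0.625
```

move_arm --pt "0 0 0 0.02 0 -0.005 0" --pt "0 0 0 0.02 0 -0.005 0" --pt "0 0 0 0.02 0 -0.005 0"

```text
t: 45.82
eef_pos: [0.476, -0.053, 0.0735]
orientation: [0.001, 0.708, 0.707, -0.0]
force: [-2.0, -3.1, 5.3]
gripper_width: 0.629
```

move_arm --pt "0 0 0 -0.02 0 0 0" --pt "0 0 0 -0.03 0 0 0" --pt "0 0 0 -0.03 0 0 0"

```text
t: 46.2
eef_pos: [0.4759, -0.0539, 0.0734]
orientation: [-0.001, 0.708, 0.706, 0.001]
force: [-0.6, 4.8, 7.6]
gripper_width: 0.632
```

move_arm --pt "0 0 0 0.01 -0.02 0 0" --pt "0 0 0 0.01 -0.02 0 0" --pt "0 0 0 0.01 -0.02 0 0"

```text
t: 46.58
eef_pos: [0.4754, -0.0537, 0.0735]
orientation: [0.002, 0.708, 0.706, 0.002]
force: [4.7, 3.0, 1.5]
gripper_width: 0.624
```

Sleeve 4 jammed too (contact at the predicted height, no slack), so it goes to the hopper.

move_arm --pt "0 0 0 0 0.02 -0.3 0" --pt "0 0 0 0 0.02 -0.7 0" --pt "0 0 0 0 0.02 -1 0" --pt "0 0 0 0 0.02 -1 0"

```text
t: 47.08
eef_pos: [0.4766, -0.0545, 0.1743]
orientation: [0.002, 0.708, 0.706, 0.001]
force: [-0.5, -0.6, -2.2]
gripper_width: 0.631
```

move_arm --pt "0 0 0 0.4 0.25 -0.4 0" --pt "0 0 0 0.8 0.42 -0.75 0" --pt "0 0 0 0.8 0.42 -0.75 0"

```text
t: 47.45
eef_pos: [0.5189, 0.0278, 0.2484]
orientation: [0.001, 0.706, 0.708, 0.001]
force: [0.2, -0.7, -2.9]
gripper_width: 0.627
```

move_arm --pt "0 0 0 0.4 0.25 0 0" --pt "0 0 0 0.8 0.42 0 0" --pt "0 0 0 0.8 0.42 0 0"

```text
t: 47.82
eef_pos: [0.5585, 0.1071, 0.2439]
orientation: [-0.002, 0.707, 0.707, -0.002]
force: [-0.2, -0.6, -2.4]
gripper_width: 0.625
```

move_arm --pt "0 0 0 0.4 0.25 0 0" --pt "0 0 0 0.86 0.42 0 0" --pt "0 0 0 0.86 0.42 0.1 0" --pt "0 0 0 0.86 0.42 0.2 0" --pt "0 0 0 0.86 0.42 0.2 0"

```text
t: 48.45
eef_pos: [0.6004, 0.1899, 0.2252]
orientation: [-0.001, 0.708, 0.706, -0.002]
force: [0.8, -0.4, -2.6]
gripper_width: 0.626
```

move_arm --pt "0 0 0 0.005 0.01 0.2 0" --pt "0 0 0 0.005 0.01 0.4 0" --pt "0 0 0 0.005 0.01 0.5 0" --pt "0 0 0 0.005 0.01 0.53 0" --pt "0 0 0 0.005 0.01 0.545 0" --pt "0 0 0 0.005 0.01 0.545 0"

```text
t: 49.2
eef_pos: [0.6032, 0.1923, 0.174]
orientation: [0.0, 0.708, 0.706, 0.0]
force: [-1.2, -0.8, -2.4]
gripper_width: 0.629
```

move_arm --pt "0 0 0 0 0 0 0.8" --pt "0 0 0 0 0 0 0.8" --pt "0 0 0 0 0 0 0.8" --pt "0 0 0 0 0 -0.3 0.8" --pt "0 0 0 0 0 -0.9 0.8" --pt "0 0 0 0 0 -0.9 0.8"

```text
t: 49.95
eef_pos: [0.606, 0.1927, 0.2705]
orientation: [0.004, 0.708, 0.706, 0.005]
force: [0.1, -0.3, 0.1]
gripper_width: 0.802
```

```bash
python3 - <<'E'
from h import *
im,d,K=cap('wrist'); print(bot.state()['eef_pos'])
for s in sleeves(im,d,K,.211): print(s)
im,d,K=cap('top')
for s in sleeves(im,d,K,.06): print(s)
E
```

```text
[0.60452898 0.19240782 0.26698004]
(array([0.5825, 0.2903]), np.float64(0.0363), array([236,  62]))
(array([0.6041, 0.193 ]), np.float64(0.0268), array([273, 231]))
(array([ 0.6223, -0.0091]), np.float64(0.0259), array([251, 177]))
(array([ 0.5149, -0.4173]), np.float64(0.0264), array([401, 219]))
(array([0.2342, 0.6951]), np.float64(0.0974), array([  6, 318]))
```

move_arm --pt "0 0 0 -0.5 -0.07 0 0.8" --pt "0 0 0 -1 -0.14 0 1" --pt "0 0 0 -1 -0.14 0 1"

```text
t: 50.42
eef_pos: [0.5876, 0.0894, 0.2614]
orientation: [-0.001, 0.709, 0.705, -0.001]
force: [0.4, 0.0, 0.6]
gripper_width: 1.003
```

move_arm --pt "0 0 0 -0.5 -0.07 0 1" --pt "0 0 0 -1 -0.14 0 1" --pt "0 0 0 -1 -0.14 0 1"

```text
t: 50.8
eef_pos: [0.5738, -0.0097, 0.2619]
orientation: [-0.001, 0.709, 0.705, -0.001]
force: [-0.4, 1.2, 1.6]
gripper_width: 0.999
```

move_arm --pt "0 0 0 -0.5 -0.07 0 1" --pt "0 0 0 -1 -0.14 0 1" --pt "0 0 0 -1 -0.14 0 1"

```text
t: 51.18
eef_pos: [0.5599, -0.109, 0.2622]
orientation: [-0.001, 0.709, 0.705, -0.0]
force: [0.8, 0.5, -0.5]
gripper_width: 1.001
```

move_arm --pt "0 0 0 -0.5 -0.07 0 1" --pt "0 0 0 -1 -0.14 0 1" --pt "0 0 0 -1 -0.14 0 1"

```text
t: 51.55
eef_pos: [0.546, -0.2085, 0.2623]
orientation: [-0.001, 0.709, 0.706, -0.0]
force: [0.1, 0.9, 0.2]
gripper_width: 0.997
```

move_arm --pt "0 0 0 -0.5 -0.07 0.2 1" --pt "0 0 0 -1 -0.14 0.6 1" --pt "0 0 0 -1 -0.14 0.6 1"

```text
t: 51.92
eef_pos: [0.5304, -0.3065, 0.1986]
orientation: [-0.004, 0.708, 0.706, -0.0]
force: [0.2, 0.2, -0.3]
gripper_width: 1.0
```

move_arm --pt "0 0 0 -0.5 -0.07 0.4 1" --pt "0 0 0 -1 -0.14 0.8 1" --pt "0 0 0 -1.0 -0.14 0.92 1" --pt "0 0 0 -1.0 -0.14 0.92 1" --pt "0 0 0 -1.0 -0.14 0.92 1"

```text
t: 52.55
eef_pos: [0.5196, -0.4063, 0.1133]
orientation: [0.001, 0.707, 0.707, 0.0]
force: [0.1, 0.7, 0.6]
gripper_width: 1.002
```

```bash
python3 look.py
```

```text
52.55 [ 0.5196 -0.4063  0.1133] [0.1 0.7 0.6] 1.002
wrist
(array([ 0.6563, -0.4156]), np.float64(0.0322), array([477, 230])) units(heading90) x,y [-0.093  1.367]
(array([ 0.5209, -0.4201]), np.float64(0.0269), array([279, 257])) units(heading90) x,y [-0.138  0.013]
(array([ 0.6673, -0.4231]), np.float64(0.0306), array([531, 272])) units(heading90) x,y [-0.168  1.477]
top
0.06 (array([ 0.6231, -0.0085]), np.float64(0.0264), array([250, 176]))
0.06 (array([0.2294, 0.6234]), np.float64(0.0517), array([  6, 320]))
0.065 (array([ 0.6224, -0.0091]), np.float64(0.0263), array([250, 177]))
0.065 (array([0.1843, 0.7002]), np.float64(0.1056), array([  3, 340]))
0.211 (array([0.5986, 0.1928]), np.float64(0.0264), array([161, 176]))
0.211 (array([0.5769, 0.3043]), np.float64(0.0469), array([114, 184]))
```

move_arm --pt "0 0 0 -0.123 0.013 0.1 1" --pt "0 0 0 -0.123 0.013 0.6 1" --pt "0 0 0 -0.123 0.013 0.955 1" --pt "0 0 0 -0.123 0.013 0.955 1" --pt "0 0 0 -0.123 0.013 0.955 1" --pt "0 0 0 -0.123 0.013 0.955 0" --pt "0 0 0 -0.123 0.013 0.955 0" --pt "0 0 0 -0.123 0.013 0.955 0" --pt "0 0 0 -0.123 0.013 0.955 0" --pt "0 0 0 -0.123 0.013 0.955 0" --newtons 30

```text
t: 53.9
eef_pos: [0.5201, -0.421, 0.0179]
orientation: [0.002, 0.708, 0.706, -0.0]
force: [-0.6, 0.6, 6.7]
gripper_width: 0.626
```

move_arm --pt "0 0 0 0 0 -0.4 0" --pt "0 0 0 0 0 -0.83 0" --pt "0 0 0 0 0 -0.83 0" --pt "0 0 0 0.5 -0.2 -0.83 0" --pt "0 0 0 1 -0.455 -0.83 0" --pt "0 0 0 1 -0.455 -0.83 0"

```text
t: 54.65
eef_pos: [0.4691, -0.313, 0.0935]
orientation: [-0.007, 0.707, 0.707, 0.0]
force: [-0.1, 0.7, -3.1]
gripper_width: 0.625
```

move_arm --pt "0 0 0 0.5 0 0 0" --pt "0 0 0 1 0 0 0" --pt "0 0 0 1 0 0 0"

```text
t: 55.02
eef_pos: [0.4728, -0.2164, 0.0969]
orientation: [-0.002, 0.707, 0.708, -0.0]
force: [-0.2, 0.1, -3.2]
gripper_width: 0.628
```

move_arm --pt "0 0 0 0.5 0 0 0" --pt "0 0 0 1 0 0 0" --pt "0 0 0 1 0 0 0"

```text
t: 55.4
eef_pos: [0.4734, -0.1177, 0.0976]
orientation: [-0.001, 0.707, 0.708, -0.0]
force: [-0.9, -0.1, -2.6]
gripper_width: 0.624
```

move_arm --pt "0 0 0 0.3 0 0 0" --pt "0 0 0 0.646 0 0 0" --pt "0 0 0 0.646 0 0 0" --pt "0 0 0 0.646 0 0 0" --pt "0 0 0 0.646 0 0 0"

```text
t: 56.02
eef_pos: [0.4745, -0.0566, 0.0988]
orientation: [0.0, 0.708, 0.706, -0.0]
force: [0.3, -0.4, -2.4]
gripper_width: 0.625
```

move_arm --pt "0 0 0 0.022 0.01 0.1 0" --pt "0 0 0 0.022 0.01 0.18 0" --pt "0 0 0 0.022 0.01 0.22 0" --pt "0 0 0 0.022 0.01 0.24 0" --pt "0 0 0 0.022 0.01 0.24 0"

```text
t: 56.65
eef_pos: [0.4752, -0.0531, 0.0748]
orientation: [-0.0, 0.708, 0.706, -0.0]
force: [-0.4, 0.5, -2.5]
gripper_width: 0.625
```

move_arm --pt "0 0 0 0 0 0.015 0" --pt "0 0 0 0 0 0.03 0" --pt "0 0 0 0 0 0.03 0"

```text
t: 57.02
eef_pos: [0.4751, -0.053, 0.0717]
orientation: [-0.0, 0.708, 0.706, -0.0]
force: [-0.7, -0.6, -2.7]
gripper_width: 0.625
```

move_arm --pt "0 0 0 0 0 0.01 0" --pt "0 0 0 0 0 0.02 0" --pt "0 0 0 0 0 0.02 0"

```text
t: 57.4
eef_pos: [0.4751, -0.053, 0.0697]
orientation: [-0.0, 0.708, 0.706, -0.0]
force: [-0.8, 0.9, -2.7]
gripper_width: 0.625
```

Already 3 mm below the jam height with no contact, so I keep going down.

move_arm --pt "0 0 0 0 0 0.04 0" --pt "0 0 0 0 0 0.08 0" --pt "0 0 0 0 0 0.08 0"

```text
t: 57.78
eef_pos: [0.4747, -0.0529, 0.0612]
orientation: [-0.001, 0.708, 0.706, -0.0]
force: [0.3, -0.9, -3.0]
gripper_width: 0.63
```

move_arm --pt "0 0 0 0 0 0.05 0" --pt "0 0 0 0 0 0.1 0" --pt "0 0 0 0 0 0.1 0"

```text
t: 58.15
eef_pos: [0.4747, -0.0529, 0.0512]
orientation: [-0.001, 0.708, 0.706, -0.0]
force: [0.1, -0.5, -2.4]
gripper_width: 0.623
```

move_arm --pt "0 0 0 0 0 0.07 0" --pt "0 0 0 0 0 0.14 0" --pt "0 0 0 0 0 0.19 0" --pt "0 0 0 0 0 0.2 0" --pt "0 0 0 0 0 0.2 0"

```text
t: 58.78
eef_pos: [0.4752, -0.0531, 0.0318]
orientation: [0.0, 0.708, 0.706, -0.0]
force: [0.7, 1.2, -3.4]
gripper_width: 0.627
```

move_arm --pt "0 0 0 0 0 0.01 0" --pt "0 0 0 0 0 0.02 0" --pt "0 0 0 0 0 0.02 0"

```text
t: 59.15
eef_pos: [0.4754, -0.0531, 0.03]
orientation: [0.0, 0.708, 0.706, 0.0]
force: [-0.7, 0.5, -1.3]
gripper_width: 0.623
```

move_arm --pt "0 0 0 0 0 0.01 0" --pt "0 0 0 0 0 0.01 0"

```text
t: 59.4
eef_pos: [0.4754, -0.0531, 0.0299]
orientation: [-0.0, 0.708, 0.707, -0.0]
force: [-4.5, 1.3, 8.5]
gripper_width: 0.627
```

move_arm --pt "0 0 0 0 0 -0.2 0" --pt "0 0 0 0 0 -0.5 0" --pt "0 0 0 0 0 -0.9 0" --pt "0 0 0 0 0 -0.9 0"

```text
t: 59.9
eef_pos: [0.4779, -0.0541, 0.1221]
orientation: [0.004, 0.708, 0.706, 0.002]
force: [-0.4, -0.5, -2.1]
gripper_width: 0.624
```

move_arm --pt "0 0 0 -0.2 0.5 0 0" --pt "0 0 0 -0.49 1 0 0" --pt "0 0 0 -0.49 1 0 0"

```text
t: 60.28
eef_pos: [0.5765, -0.1039, 0.116]
orientation: [-0.001, 0.708, 0.706, -0.001]
force: [-0.6, 0.5, -3.6]
gripper_width: 0.623
```

move_arm --pt "0 0 0 0 0.3 0 0" --pt "0 0 0 0 0.45 0 0" --pt "0 0 0 0 0.45 0.2 0" --pt "0 0 0 0 0.45 0.2 0"

```text
t: 60.78
eef_pos: [0.6164, -0.101, 0.0945]
orientation: [-0.004, 0.708, 0.706, -0.002]
force: [-0.4, 0.5, -3.3]
gripper_width: 0.626
```

move_arm --pt "0 0 0 0 0 0.3 0" --pt "0 0 0 0 0 0.55 0" --pt "0 0 0 0 0 0.66 0" --pt "0 0 0 0 0 0.7 0" --pt "0 0 0 0 0 0.7 0" --pt "0 0 0 0 0 0.7 0"

```text
t: 61.52
eef_pos: [0.6209, -0.1026, 0.03]
orientation: [0.001, 0.708, 0.706, 0.0]
force: [0.3, 0.7, -3.6]
gripper_width: 0.622
```

move_arm --pt "0 0 0 0 0 0.03 0" --pt "0 0 0 0 0 0.06 0" --pt "0 0 0 0 0 0.07 0" --pt "0 0 0 0 0 0.07 0" --pt "0 0 0 0 0 0.07 0.8" --pt "0 0 0 0 0 0.07 0.8" --pt "0 0 0 0 0 0.07 0.8" --pt "0 0 0 0 0 -0.3 0.8" --pt "0 0 0 0 0 -0.9 0.8" --pt "0 0 0 0 0 -1 0.8"

```text
t: 62.78
eef_pos: [0.6234, -0.1035, 0.1345]
orientation: [0.005, 0.708, 0.706, 0.002]
force: [0.8, -0.6, -0.2]
gripper_width: 0.802
```

move_arm --pt "0 0 0 0.5 -0.3 -0.4 0.8" --pt "0 0 0 1 -0.6 -0.8 0.8" --pt "0 0 0 1 -0.6 -1 0.8" --pt "0 0 0 1 -0.6 -1 0.8"

```text
t: 63.28
eef_pos: [0.5613, -0.0016, 0.2309]
orientation: [0.002, 0.707, 0.707, 0.001]
force: [0.6, -0.3, -0.6]
gripper_width: 0.8
```

move_arm --pt "0 0 0 0.5 -0.3 -0.2 0.8" --pt "0 0 0 1 -0.6 -0.4 0.8" --pt "0 0 0 1 -0.6 -0.4 0.8"

```text
t: 63.65
eef_pos: [0.4997, 0.0999, 0.2687]
orientation: [-0.0, 0.707, 0.708, 0.0]
force: [0.5, 0.6, -0.6]
gripper_width: 0.803
```

move_arm --pt "0 0 0 0.5 -0.3 0 0.8" --pt "0 0 0 1 -0.7 0 0.8" --pt "0 0 -0.062 1 -0.7 0 0.8" --pt "0 0 -0.062 1 -0.7 0 0.8"

```text
t: 64.15
eef_pos: [0.4306, 0.1974, 0.267]
orientation: [-0.001, 0.636, 0.771, -0.001]
force: [0.8, -0.2, -0.1]
gripper_width: 0.802
```

```bash
python3 - <<'E'
from h import *
s=bot.state();p=np.array(s['eef_pos']);print(s['t'],p.round(4),s['orientation'],np.round(s['force'],1))
im,d,K=cap('wrist','w5'); X=cloud(d,K); hsv=cv2.cvtColor(im,cv2.COLOR_RGB2HSV)
m=(hsv[...,0]<15)&(hsv[...,1]>150)&(X[...,2]>.13)&(X[...,2]<.2)
P=X[m]; print(len(P),np.round(np.percentile(P,[2,50,98],axis=0),4)); print(cv2.minAreaRect(P[:,:2].astype(np.float32)), P[:,2].max())
im,d,K=cap('top','t5')
for zt in(.065,.211):
    for e in sleeves(im,d,K,zt): print(zt,e)
X=cloud(d,K); hsv=cv2.cvtColor(im,cv2.COLOR_RGB2HSV)
m=(hsv[...,0]<15)&(hsv[...,1]>150)&(X[...,2]>.15)&(X[...,2]<.18); m[:225]=0;m[260:]=0
P=X[m]; print(len(P),cv2.minAreaRect(P[:,:2].astype(np.float32)))
E
```

```text
64.15 [0.4306 0.1974 0.267 ] [-6.43849385e-04  6.36344649e-01  7.71403659e-01 -1.21171859e-03] [ 0.8 -0.2 -0.1]
3231 [[0.4157 0.1686 0.1618]
 [0.4306 0.2434 0.1662]
 [0.4484 0.2939 0.1684]]
((0.4335634112358093, 0.22715575993061066), (0.015609294176101685, 0.1495705544948578), 11.057146072387695) 0.16978422325481535
0.065 (array([ 0.6225, -0.0091]), np.float64(0.0264), array([250, 177]))
0.065 (array([ 0.615 , -0.1004]), np.float64(0.0261), array([284, 180]))
0.065 (array([0.2906, 0.6394]), np.float64(0.0518), array([  6, 297]))
0.065 (array([0.128 , 0.6407]), np.float64(0.0387), array([  2, 359]))
0.211 (array([0.5985, 0.1928]), np.float64(0.0265), array([161, 176]))
0.211 (array([0.5753, 0.3043]), np.float64(0.0477), array([114, 184]))
164 ((0.4393743574619293, 0.193030446767807), (0.015371262095868587, 0.07277540862560272), 12.009908676147461)
```

View pics/w5.png

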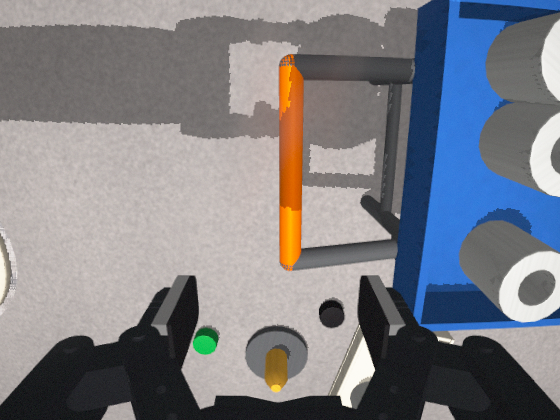

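View pics/t5.png

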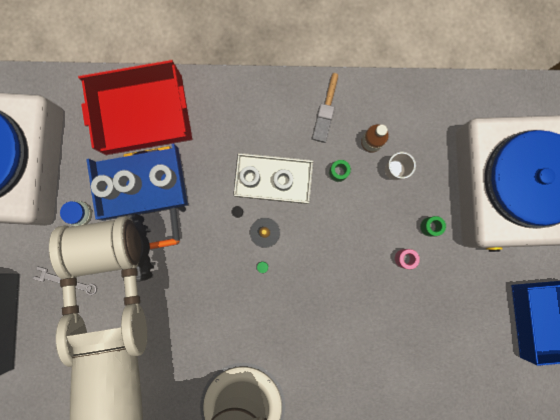

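The top view shows all five sleeves sorted. Two stand in the tray at (250,177) and (284,180), and three are in the hopper at (103,186), (123,181) and (160,175). The wrist view shows the handle bar from (287,60) to (291,265), clear of the fingers. Next I grip the handle and work out the arc.

move_arm --pt "0 0 0 0.15 0.073 0.2 0.7" --pt "0 0 0 0.3 0.073 0.5 0.7" --pt "0 0 0 0.3 0.073 0.6 0.7" --pt "0 0 0 0.3 0.073 0.6 0.7"

```text
t: 64.75
eef_pos: [0.4321, 0.2279, 0.2082]
orientation: [-0.0, 0.637, 0.771, -0.001]
force: [0.0, 0.2, -0.8]
gripper_width: 0.698
```

move_arm --pt "0 0 0 0 0 0.3 0.7" --pt "0 0 0 0 0 0.55 0.7" --pt "0 0 0 0 0 0.66 0.7" --pt "0 0 0 0 0 0.66 0.7"

```text
t: 65.25
eef_pos: [0.4324, 0.2285, 0.1432]
orientation: [0.0, 0.636, 0.772, 0.0]
force: [0.7, 0.4, 0.1]
gripper_width: 0.696
```

move_arm --pt "0 0 0 0 0 0 0.3" --pt "0 0 0 0 0 0 0" --pt "0 0 0 0 0 0 0" --pt "0 0 0 0 0 0 0" --pt "0 0 0 0 0 0 0" --pt "0 0 0 0 0 0 0" --newtons 40

```text
t: 66.0
eef_pos: [0.4331, 0.2291, 0.1439]
orientation: [0.001, 0.636, 0.772, 0.001]
force: [2.4, -0.4, 5.0]
gripper_width: 0.168
```

```bash
python3 - <<'E'
import numpy as np
from station import bot
s=bot.state();p=np.array(s['eef_pos']);o=s['orientation'];print(p.round(4),np.round(o,4),np.round(s['force'],1),s['gripper_width'])
h=2*np.arctan2(o[2],o[1]);x=np.array([np.cos(h),np.sin(h)]);y=np.array([np.sin(h),-np.cos(h)]);print(np.degrees(h),'lat',p[:2]@x,'f',p[:2]@y)
th=np.arange(0,1.21,.1);r=np.hypot(.205,.07);ph=np.arctan2(.07,-.205)-th
F=r*np.cos(ph)+.205;Z=r*np.sin(ph)-.07
for i in range(0,12,3): print(th[i],[(round((F[j]-F[i])*10,3),round(-(Z[j]-Z[i])*10,3)) for j in range(i+1,i+4)])
E
```

```text
[0.4331 0.2291 0.1439] [0.0008 0.6357 0.7719 0.0011] [ 2.4 -0.4  5. ] 0.16819395702898537
101.05703817167586 lat 0.14179498136983237 f 0.469014975672918
0.0 [(np.float64(0.08), np.float64(-0.201)), (np.float64(0.18), np.float64(-0.393)), (np.float64(0.298), np.float64(-0.575))]
0.30000000000000004 [(np.float64(0.136), np.float64(-0.168)), (np.float64(0.288), np.float64(-0.323)), (np.float64(0.455), np.float64(-0.461))]
0.6000000000000001 [(np.float64(0.18), np.float64(-0.121)), (np.float64(0.371), np.float64(-0.223)), (np.float64(0.571), np.float64(-0.306))]
0.9 [(np.float64(0.207), np.float64(-0.062)), (np.float64(0.42), np.float64(-0.104)), (np.float64(0.636), np.float64(-0.123))]
```

move_arm --pt "0 0 0 0 0.037 -0.101 0" --pt "0 0 0 0 0.08 -0.201 0" --pt "0 0 0 0 0.128 -0.298 0" --pt "0 0 0 0 0.18 -0.393 0" --pt "0 0 0 0 0.237 -0.485 0" --pt "0 0 0 0 0.298 -0.575 0" --pt "0 0 0 0 0.298 -0.575 0"

```text
t: 66.88
eef_pos: [0.4609, 0.2346, 0.2012]
orientation: [-0.001, 0.636, 0.772, -0.001]
force: [-5.8, -0.4, -1.1]
gripper_width: 0.175
```

move_arm --pt "0 0 0 0 0.066 -0.086 0" --pt "0 0 0 0 0.136 -0.168 0" --pt "0 0 0 0 0.21 -0.247 0" --pt "0 0 0 0 0.288 -0.323 0" --pt "0 0 0 0 0.37 -0.394 0" --pt "0 0 0 0 0.455 -0.461 0" --pt "0 0 0 0 0.455 -0.461 0"

```text
t: 67.75
eef_pos: [0.5055, 0.2434, 0.2504]
orientation: [-0.0, 0.636, 0.772, -0.0]
force: [-13.1, -3.0, 14.4]
gripper_width: 0.172
```

```bash
python3 - <<'E'
from h import *
im,d,K=cap('side'); cv2.imwrite('pics/s6.png',cv2.resize(im[50:220,150:380,::-1],None,fx=3,fy=3))
E
```

```text
(no output)
```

View pics/s6.png

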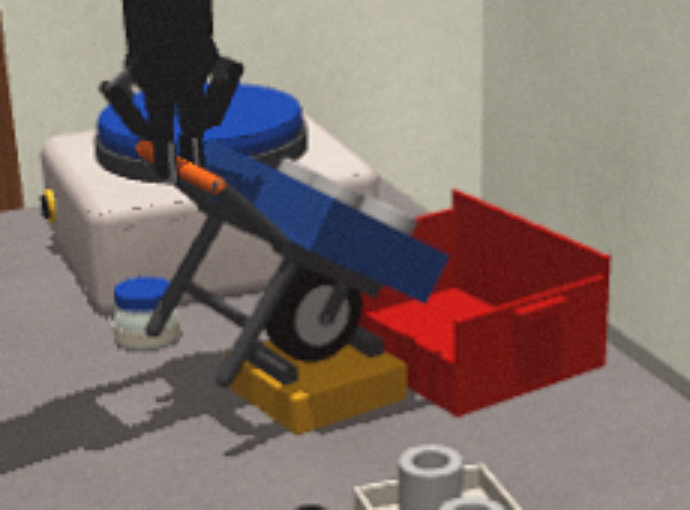

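The side view shows the hopper tilted about 0.6 rad with the sleeves still in it. The force is radial, outward, so I widen the path by about 3 mm and carry on.

move_arm --pt "0 0 0 0 0.075 -0.09 0" --pt "0 0 0 0 0.165 -0.15 0" --pt "0 0 0 0 0.26 -0.203 0" --pt "0 0 0 0 0.358 -0.25 0" --pt "0 0 0 0 0.458 -0.295 0" --pt "0 0 0 0 0.558 -0.335 0" --pt "0 0 0 0 0.558 -0.335 0"

```text
t: 68.68
eef_pos: [0.5625, 0.2547, 0.2819]
orientation: [0.001, 0.636, 0.772, 0.002]
force: [-2.6, 2.5, 6.4]
gripper_width: 0.168
```

move_arm --pt "0 0 0 0 0.103 -0.04 0" --pt "0 0 0 0 0.207 -0.072 0" --pt "0 0 0 0 0.313 -0.095 0" --pt "0 0 0 0 0.42 -0.114 0" --pt "0 0 0 0 0.528 -0.126 0" --pt "0 0 0 0 0.62 -0.133 0" --pt "0 0 0 0 0.62 -0.133 0" --pt "0 0 0 0 0.62 -0.133 0"

```text
t: 69.68
eef_pos: [0.6219, 0.2663, 0.2931]
orientation: [0.0, 0.636, 0.772, 0.0]
force: [0.0, 5.8, 1.0]
gripper_width: 0.169
```

```bash
python3 - <<'E'
from h import *
im,d,K=cap('side'); a=cv2.resize(im[50:220,150:380,::-1],(460,340)); im,d,K=cap('top'); b=cv2.resize(im[50:270,60:210,::-1],(300,440))
c=np.zeros((440,760,3),np.uint8); c[:340,:460]=a; c[:,460:]=b; cv2.imwrite('pics/s7.png',c)
E
```

```text
(no output)
```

View pics/s7.png

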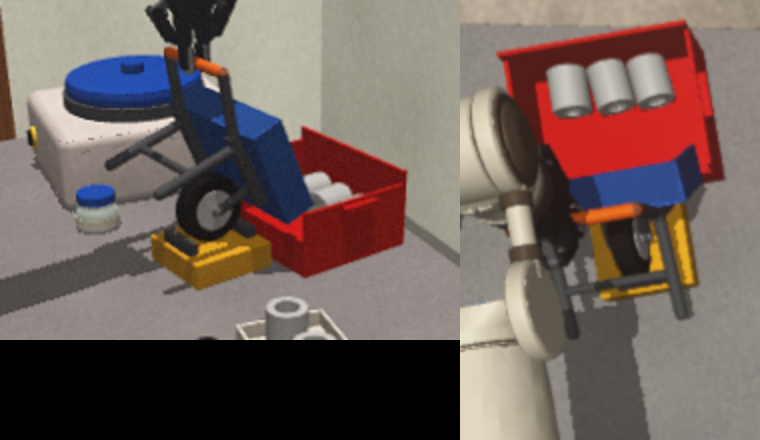

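The side and top views show the hopper fully tipped and all three jammed sleeves lying in the red bin. I'm lowering it back along the same arc.

move_arm --pt "0 0 0 0 -0.092 0.007 0" --pt "0 0 0 0 -0.2 0.019 0" --pt "0 0 0 0 -0.307 0.038 0" --pt "0 0 0 0 -0.413 0.061 0" --pt "0 0 0 0 -0.517 0.093 0" --pt "0 0 0 0 -0.62 0.133 0" --pt "0 0 0 0 -0.62 0.133 0"

```text
t: 70.65
eef_pos: [0.5603, 0.2539, 0.2803]
orientation: [0.0, 0.636, 0.772, 0.0]
force: [-0.3, 4.0, 4.5]
gripper_width: 0.168
```

move_arm --pt "0 0 0 0 -0.1 0.04 0" --pt "0 0 0 0 -0.2 0.085 0" --pt "0 0 0 0 -0.298 0.132 0" --pt "0 0 0 0 -0.393 0.185 0" --pt "0 0 0 0 -0.483 0.245 0" --pt "0 0 0 0 -0.558 0.32 0" --pt "0 0 0 0 -0.558 0.32 0"

```text
t: 71.53
eef_pos: [0.5034, 0.2424, 0.2472]
orientation: [-0.001, 0.636, 0.772, -0.003]
force: [-6.2, 0.3, 6.4]
gripper_width: 0.168
```

move_arm --pt "0 0 0 0 -0.085 0.067 0" --pt "0 0 0 0 -0.167 0.138 0" --pt "0 0 0 0 -0.245 0.214 0" --pt "0 0 0 0 -0.319 0.293 0" --pt "0 0 0 0 -0.389 0.375 0" --pt "0 0 0 0 -0.455 0.461 0" --pt "0 0 0 0 -0.455 0.461 0"

```text
t: 72.4
eef_pos: [0.4605, 0.234, 0.2002]
orientation: [-0.0, 0.636, 0.772, -0.001]
force: [3.6, -1.9, -4.5]
gripper_width: 0.167
```

Last arc, slowly.

move_arm --pt "0 0 0 0 -0.061 0.09 0" --pt "0 0 0 0 -0.118 0.182 0" --pt "0 0 0 0 -0.17 0.277 0" --pt "0 0 0 0 -0.218 0.374 0" --pt "0 0 0 0 -0.25 0.44 0" --pt "0 0 0 0 -0.27 0.49 0" --pt "0 0 0 0 -0.28 0.525 0" --pt "0 0 0 0 -0.287 0.545 0" --pt "0 0 0 0 -0.292 0.56 0" --pt "0 0 0 0 -0.292 0.56 0"

```text
t: 73.65
eef_pos: [0.4332, 0.2287, 0.1473]
orientation: [0.001, 0.636, 0.772, 0.0]
force: [-1.7, -6.0, 9.9]
gripper_width: 0.17
```

```bash
python3 - <<'E'
from h import *
im,d,K=cap('top'); X=cloud(d,K); hsv=cv2.cvtColor(im,cv2.COLOR_RGB2HSV)
w=np.zeros(d.shape,bool); w[140:225,80:195]=1
b=w&(hsv[...,0]>100)&(hsv[...,0]<125)&(hsv[...,1]>120)&(X[...,2]>.11)&(X[...,2]<.175)
P=X[b]; A=np.c_[P[:,:2],np.ones(len(P))]; s=np.linalg.lstsq(A,P[:,2],rcond=None)[0]; print('floor plane',s, np.median(P[:,2]))
X0=np.load('top0.npy'); P=X0[b&(X0[...,2]<.175)]; A=np.c_[P[:,:2],np.ones(len(P))]; print('initial',np.linalg.lstsq(A,P[:,2],rcond=None)[0],np.median(P[:,2]))
im,d,K=cap('side'); cv2.imwrite('pics/s8.png',cv2.resize(im[80:220,150:330,::-1],None,fx=4,fy=4))
E
```

```text
floor plane [-0.01517118  0.00738465  0.1584513 ] 0.15082703564425137
initial [-0.01308017  0.00651622  0.15734763] 0.1507628820395122
```

View pics/s8.png

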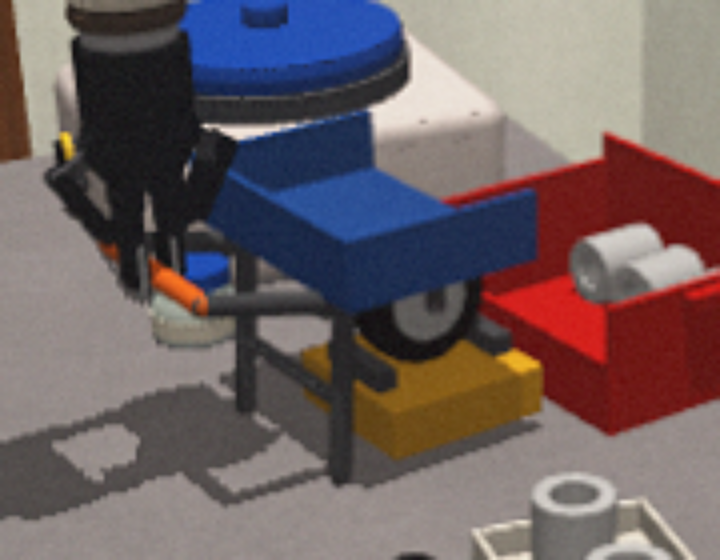

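The side view shows the hopper back on its legs, and its floor plane matches the initial one to about 2 mrad. I release and retreat straight up.

move_arm --pt "0 0 0 0 0 -0.02 0" --pt "0 0 0 0 0 -0.02 0.3" --pt "0 0 0 0 0 -0.02 0.7" --pt "0 0 0 0 0 -0.02 0.7" --pt "0 0 0 0 0 -0.02 0.7" --pt "0 0 0 0 0 -0.2 0.7" --pt "0 0 0 0 0 -0.5 0.7" --pt "0 0 0 0 0 -1 0.7" --pt "0 0 0 0 0 -1 0.7"

```text
t: 74.88
eef_pos: [0.4352, 0.2298, 0.2505]
orientation: [0.003, 0.636, 0.772, 0.004]
force: [-0.2, -0.4, -0.1]
gripper_width: 0.699
```

move_arm --pt "0 0 0 0 -0.3 -0.3 0.7" --pt "0 0 0 0 -0.6 -0.3 0.7" --pt "0 0 0 0 -0.6 -0.3 0.7" --pt "0 0 0 0 -0.6 -0.3 0.7"

```text
t: 75.38
eef_pos: [0.3738, 0.2175, 0.2751]
orientation: [-0.0, 0.636, 0.772, -0.0]
force: [-0.4, 0.6, 0.2]
gripper_width: 0.697
```

```bash
python3 - <<'E'
from h import *
s=bot.state(); print(s['t'],s['eef_pos'],np.round(s['force'],1))
im,d,K=cap('top','t9'); X=cloud(d,K); hsv=cv2.cvtColor(im,cv2.COLOR_RGB2HSV)
for e in sleeves(im,d,K,.065): print(e)
w=np.zeros(d.shape,bool); w[140:225,80:195]=1
b=w&(hsv[...,0]>100)&(hsv[...,0]<125)&(hsv[...,1]>120)&(X[...,2]>.11)&(X[...,2]<.175)
P=X[b]; print('floor plane',np.linalg.lstsq(np.c_[P[:,:2],np.ones(len(P))],P[:,2],rcond=None)[0],np.median(P[:,2]))
E
```

```text
75.375 [0.37383568 0.21747364 0.27510193] [-0.4  0.6  0.2]
(array([ 0.6224, -0.0089]), np.float64(0.0264), array([250, 176]))
(array([ 0.6148, -0.1004]), np.float64(0.0264), array([284, 180]))
floor plane [-0.0173825   0.00693544  0.15991251] 0.15086279790938714
```

View pics/t9.png

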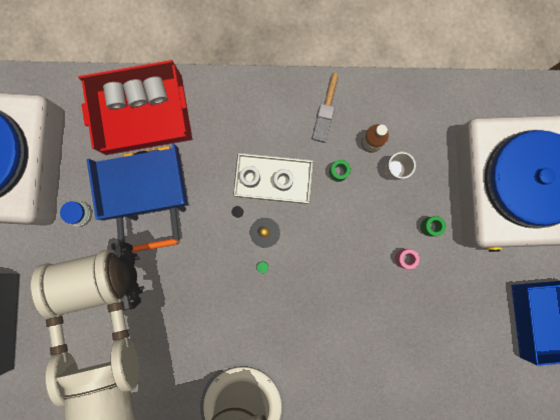

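The final picture shows three sleeves in the bin at (115-155,93), two upright in the tray at (250,177) and (284,180), and an empty hopper that is down. The bystanders and look-alikes are where they started.

```bash
python3 -c "
from station import bot
print(bot.finish_job())"
```

```text
the job is handed in; nothing more can be done
None
```

The job is done and handed in at about 75 s of the 210 s allowed. I tried all five sleeves on the gauge pin, one at a time.

- **Passed:** two slid down to the disc and now stand upright in the white tray.
- **Jammed:** three stopped on the pin's nose and went into the hopper, each before I touched the next sleeve. I told a jam by contact at the expected height plus no sideways slack.
- **Tipping:** lifting the handle tipped all three into the red bin. I then lowered the hopper along the same arc onto its legs before letting go.

**Last checks:** the final top view shows three sleeves in the bin, two upright in the tray and an empty hopper. The hopper floor is within about 4 mrad of its starting angle, and nothing else on the bench appears to have moved.

**What did not go cleanly:**
- The second sleeve briefly pressed on the pin's nose with 22 N because I lowered it in too large a step; the other tries peaked at about 10 N.
- My handle path ran about 3 mm inside the true arc, so the force on the bar reached about 20 N until I corrected it.
- One sleeve in the hopper sat closer to its neighbour than where I had placed it. It may be the announced knock; it stayed in the hopper.

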